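# Seat a plate in a locating fixture and pin it

### The arm

A 6-joint arm with a two-finger parallel gripper is mounted at the origin on a cart in front of the work surface, level with it; the furniture and walls round the work are solid. World frame = base frame: x ahead of the robot, y to its left, z up, the work surface at z = 0. Lengths are in m, angles in rad, forces in N, time in s.
With the tool pointing down it reaches from about 0.275 to 0.725 m from the base axis. Payload 5.6 kg.
Tool frame: the origin (TCP) lies between the finger pads; the fingertips stand 8 mm ahead of it and the grasp point (between the pads) lies 11 mm behind it (env.tcp_to_tips is the distance from the TCP to the fingertips, in m); y points along the fingers, z is the direction in which the jaws open and shut, and the axes are right-handed (so a half turn about y gives the same grasp; the last joint's range is limited). The gripper opens to 85 mm and grips with 20 to 120 N. Pads are 22 mm wide; open, the fingers measure 114 mm over their backs; the gripper's body (76 mm by 85 mm) begins 54 mm behind the grasp point. The pads swing forward as they close: fully open they stand 13 mm farther back than shut.
Start: joints at [1.458, 0.255, 0.108, 0, -1.424, -0.285], TCP at [0.213, 0.507, 0.239] pointing down, gripper open.
Joint ranges: [-2.95, 2.95], [-1.21, 1.97], [-1.09, 1.5], [-2.87, 1.71], [-2.94, -0.07], [-3.05, 3.05]. Speed limits (rad/s): [2.57, 2.57, 3.14, 3.14, 3.14, 3.14].

### API

Orientations are given as a unit quaternion [w, x, y, z].
In Python, from workcell import env, vision gives the robot as it stands. The module is installed in compiled form; this text tells all that it offers.
- The arm moves only by the shell command python3 -m crank 'ROWS' [OPENING] [FORCE]. ROWS is JSON, a list of rows, each a list of 6 numbers: the shift along the tool's x, y, z in m, then the turn, a rotation vector about the tool's x, y, z in degrees. A call has exactly 10 rows; each row is the pose to reach, as a shift and turn from the pose commanded when the call began, along the tool's axes at that moment; what a row does not reach only later rows make up. A row lasts 1/10 s, in which the tool goes at most 50 mm and 8.59 degrees, less where a joint would pass 70% of its speed; a pose out of reach is approached as far as the arm can. A call with a gripper value outside its range is refused whole. OPENING is the finger opening in m, from 0 to 0.0854, set as the call begins (- or left out, the last holds). The fingers move at their own pace and stop on an object; FORCE is the grip in N (left out, the last holds). Time passes only in rows, so rows that repeat a pose let the fingers close, or fill a call up. It gives the time, the measured TCP pose, the force and the opening at its end, in the units of the state.
- env.state(): the state, without advancing time (a new reading comes with each control period).
- vision.read_camera(name): name is "side" or "top"; returns a dict with "pixels" (480x640x3 uint8, red, green, blue), "fx", "fy", "cx", "cy" (pixels), "rvec" (rotation vector, rad) and "tvec" (3), from world to camera coordinates, as OpenCV has them. Camera axes: x right, y down, z forward; pixel columns grow to the right and rows downward; lengths in m; the calibration is good to about 2 mm. A picture is of the moment at which its call begins. There is no depth.
- env.sign_off(): hands the job in, once; it reports no verdict.
The state is a dict: "time_s": time; "joint_pos": joint angles; "qd": joint speeds; "joint_torque": joint torques, N m; "position": TCP position; "tool_rot": TCP orientation; "ft_force": force on the tool from outside, world axes, zero at the start; "moment": the same for the moment, N m; "opening": opening from 0.0 (shut) to 1.0 (fully open).
Only numpy, scipy, OpenCV 4.12 (cv2) and the standard library are available. Lean on these libraries where they do the work, as an engineer would, in place of code of your own. Each camera call takes 0.05 s, during which the arm holds its last target.

### The job

Draw the locating pin from its wooden stand and use it as a pusher: with the side of its shank slide the aluminium plate flat along the fixture's bed, first home against the long fence, then along the fence home against the end stop, so that it sits square in the corner; seat it each time with a held push of about 8 N, never more than 14 N. The fixture's nest has been re-set on its base, so feel for its stops. Then lower the same pin gently through the plate's hole into the bore below until its collar sits on the plate, and let go. The gripper itself must not touch the plate, and the flanged bush, the washer and the bolt stay where they are.

Things in the scene. Friction and masses are not known exactly. Their poses are not given: they have to be found in the camera images.
- jig: fixed fixture: a grey base plate 176 x 226 x 8 mm on the worktop, on it a dark steel nest plate 160 mm (x) by 210 mm (y). Origin: centre of the base's underside; z up. At set-up the whole nest was shifted on its base by up to 5 mm either way in x and in y, which is not measured: the fence's inner face lies at x = 55 to 65 mm, the stop's at y = 80 to 90 mm in this frame, both parallel to its axes
- plate_centre (a point): centre (half-way up, 33 mm above the worktop) of the loose aluminium plate, 75 mm (x) x 110 mm (y) x 10 mm, 0.15 to 0.3 kg, lying on the bed 10 to 50 mm short of fence and stop and up to 10 degrees askew; slides easily (0.5 to 1.5 N), can bind while askew. x towards the fence, y towards the stop. Home, its axes are parallel to the jig's, centre 37.5 mm from the fence and 55 mm from the stop
- plate_hole (a point): centre of the mouth of the plate's 15.5 mm through hole, on its upper face, at (-10, -25) mm from the plate's centre; axes as the plate's. Only with the plate home does it stand over the bore
- pin_grip (a point): centre of the square dark grip, 22 x 22 x 48 mm, of the loose steel locating pin; axes along its sides, z up. The tip is 64 mm below this point, the collar's underside 28 mm. Pin: 88 mm long, 0.15 kg, 14 mm round shank 36 mm long with tapered nose (last 4 mm, 8 mm across at the tip), 26 mm collar 4 mm thick, then the grip. It starts upright in the stand's largest hole, collar on the wood
- pin_tip (a point): centre of the pin's tip; z points up the pin
- pin_stand: fixed drilled wooden block, 56 x 104 x 38 mm, origin at the centre of its underside; the pin stands in the hole at (0, 26) mm, the other two smaller holes are empty
- flanged_bush: bystander: loose grey flanged bush 41 mm across, 33 mm high, between the stand and the fixture
- washer: bystander: loose thick grey washer 44 mm across, 8 mm high
- big_bolt: bystander: loose grey bolt lying, 88 mm long
- jig_bed (a point): point of the fixed base 28 mm above the jig's origin, level with the nest's bed; axes as the jig's. On the bed's +x edge stands a straight fence (bright bar 20 x 184 mm, along y), on its +y edge an end stop (bright bar 100 x 20 mm, along x), both 14 mm high, square. A 15.5 mm bore goes 20 mm down through the bed, 47.5 mm from the fence's face and 80 mm from the stop's; under it the base is open
Mind the look-alikes: they are no part of the job. Leave any pink, purple or red look-alike of the part that bears pin_grip alone.

How it is judged:
By the outcome, as a careful person would: the job done as asked, in the order asked, and still so for the second after the job is handed in, with the robot touching nothing.
It also fails if it takes over 67 s, if anything falls off the work surface, if the arm or the gripper's body presses on something with over 40 N, if the wrist force passes 120 N, or if a joint passes its speed limit or range.

## Working session

There is one attempt and no reset: what is moved stays moved. The work goes in short steps, Python scripts to look and compute and a shell command to move; the robot and the scene stay as the last step left them, time stands still between calls to the robot, and variables do not carry over. Pictures are saved under pics/ and viewed, and the job is handed in when it is done.

```bash
mkdir -p pics; ls; python3 - <<'E'
from workcell import env, vision
import cv2
print(env.state(), env.tcp_to_tips)
for n in("side","top"):
    d=vision.read_camera(n); cv2.imwrite(f"pics/{n}0.png",d["pixels"][:,:,::-1])
    print(n,{k:v for k,v in d.items() if k!="pixels"})
E
```

```text
pics
{'time_s': 0.0, 'joint_pos': array([ 1.45760294e+00,  2.55739362e-01,  1.06996929e-01, -4.55538322e-04,
       -1.42389421e+00, -2.84617116e-01]), 'qd': array([-0.00011379, -0.00022028, -0.00073515,  0.00023303, -0.0008039 ,
       -0.00032246]), 'joint_torque': array([ 4.51440690e-05, -3.86632848e+01,  2.37937886e+01,  5.36526203e+00,
       -6.35057862e-03, -1.99625720e-05]), 'position': array([0.21282742, 0.50663203, 0.23839972]), 'tool_rot': array([ 0.13984788, -0.13964185, -0.6924982 ,  0.693822  ]), 'ft_force': array([-0.06135746, -0.85630552,  0.25473108]), 'moment': array([ 0.01263374,  0.0359298 , -0.03391039]), 'opening': 1.002411187651613} 0.008
side {'fx': 608.6661761462035, 'fy': 608.6661761462035, 'cx': 319.908245224465, 'cy': 243.8546608173145, 'rvec': array([ 2.15058289, -0.34461699,  0.15271868]), 'tvec': array([-0.45895585,  0.08824057,  1.18549778])}
top {'fx': 590.4576240860622, 'fy': 590.4576240860622, 'cx': 326.5901584265211, 'cy': 227.74337931521825, 'rvec': array([ 2.10452582, -2.15072076,  0.18933412]), 'tvec': array([-0.11844599,  0.47497393,  1.33339924])}
```

View pics/side0.png

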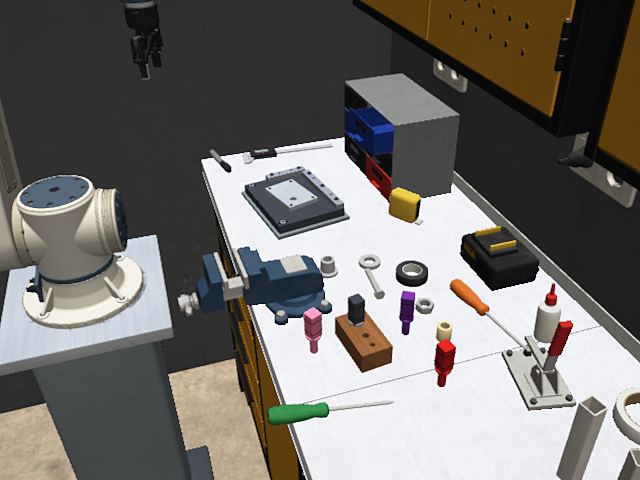

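View pics/top0.png

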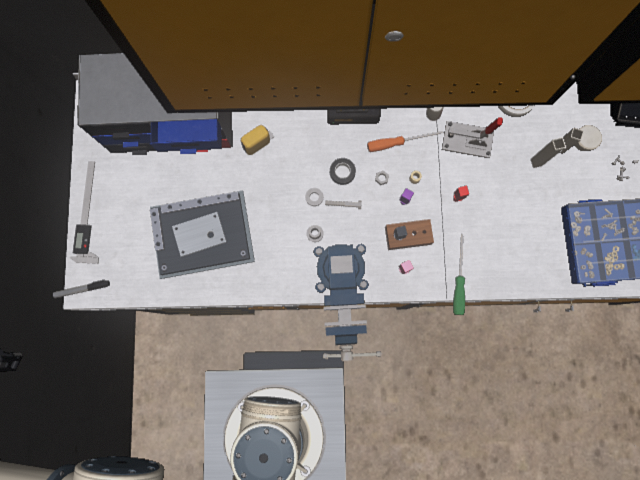

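Pin candidates: dark block at side (356,308) / top (401,233), standing in the wooden block. The look-alikes are pink at side (313,325), purple at (407,308) and red at (444,360). By the description it is the dark one in the wood. I'll check it in crops.

```bash
cat > h.py <<'E'
import numpy as np, cv2
from workcell import env, vision
from scipy.spatial.transform import Rotation as R
def cam(n):
    d=vision.read_camera(n); d["K"]=np.array([[d["fx"],0,d["cx"]],[0,d["fy"],d["cy"]],[0,0,1]]); d["R"]=cv2.Rodrigues(d["rvec"])[0]; return d
def proj(d,P):
    return cv2.projectPoints(np.atleast_2d(np.array(P,float)),d["rvec"],d["tvec"],d["K"],None)[0][:,0]
def plane(d,uv,z):
    uv=np.atleast_2d(np.array(uv,float)); o=-d["R"].T@d["tvec"]
    r=np.c_[(uv[:,0]-d["cx"])/d["fx"],(uv[:,1]-d["cy"])/d["fy"],np.ones(len(uv))]@d["R"]
    return o+r*((z-o[2])/r[:,2])[:,None]
def crop(d,x0,y0,w,h,s,f):
    c=d["pixels"][y0:y0+h,x0:x0+w,::-1]; cv2.imwrite(f,cv2.resize(c,None,fx=s,fy=s,interpolation=cv2.INTER_CUBIC))
E
python3 - <<'E'
from h import *
t=cam("top"); s=cam("side")
crop(t,140,180,125,105,6,"pics/t_jig.png"); crop(s,235,155,120,90,6,"pics/s_jig.png")
crop(t,300,170,145,125,5,"pics/t_pin.png"); crop(s,290,270,140,110,5,"pics/s_pin.png")
for n,c in(("top",t),("side",s)): print(n,-c["R"].T@c["tvec"])
st=env.state(); print(R.from_quat(st["tool_rot"],scalar_first=True).as_matrix())
print(plane(t,[[401,233],[211,236]],0.03))
E
```

```text
top [ 0.22831742 -0.12717087  1.39616687]
side [ 0.17223691 -1.02613479  0.73567227]
[[-9.21887759e-01 -3.82328852e-04 -3.87456853e-01]
 [ 3.87457035e-01 -1.09600342e-03 -9.21887111e-01]
 [-7.21899935e-05 -9.99999326e-01  1.15852814e-03]]
[[ 0.45814132 -0.30303071  0.03      ]
 [ 0.46077926  0.14283157  0.03      ]]
```

View pics/t_jig.png

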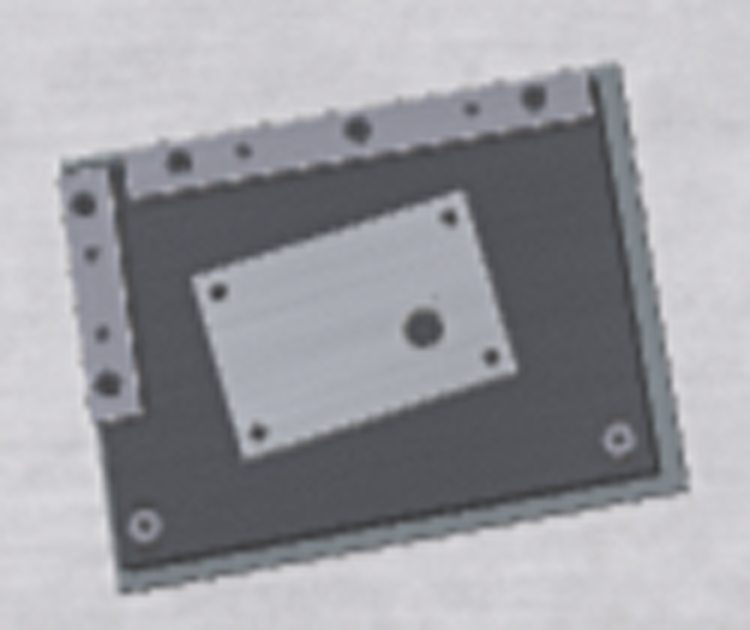

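View pics/s_jig.png

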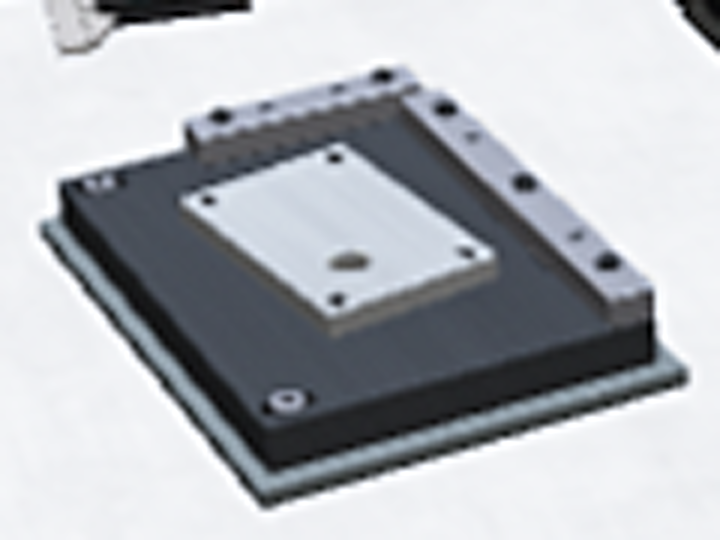

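View pics/t_pin.png

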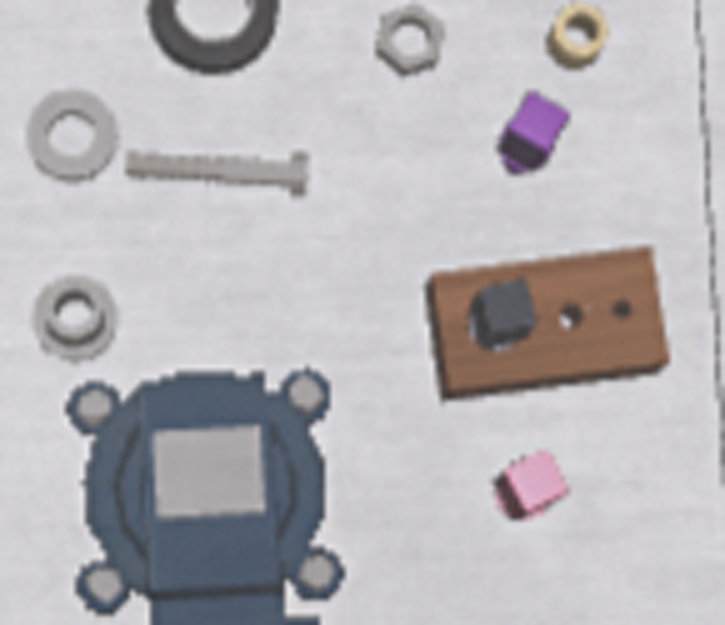

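View pics/s_pin.png

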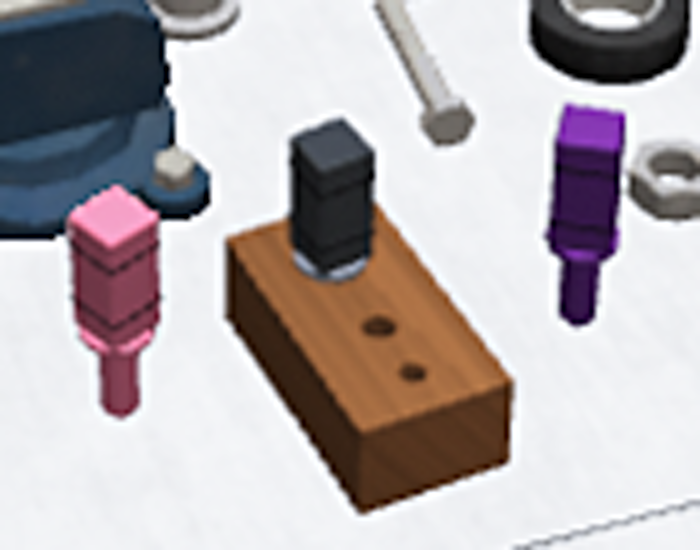

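```bash
cat > meas.py <<'E'
from h import *
def quad(mask,eps=0.03):
    cs,_=cv2.findContours(mask.astype(np.uint8),cv2.RETR_EXTERNAL,cv2.CHAIN_APPROX_NONE)
    c=max(cs,key=cv2.contourArea); a=cv2.approxPolyDP(cv2.convexHull(c),eps*cv2.arcLength(c,True),True)[:,0]
    pts=c[:,0].astype(float); out=[]; L=[]
    n=len(a)
    for i in range(n):
        p,q=a[i].astype(float),a[(i+1)%n].astype(float); u=(q-p)/np.linalg.norm(q-p); nrm=np.array([-u[1],u[0]])
        s=(pts-p)@u; e=np.abs((pts-p)@nrm); k=(e<2)&(s>3)&(s<np.linalg.norm(q-p)-3)
        vx,vy,x,y=cv2.fitLine(pts[k].astype(np.float32),cv2.DIST_HUBER,0,.01,.01).ravel(); L.append((np.array([x,y]),np.array([vx,vy])))
    for i in range(n):
        (p,u),(q,v)=L[i-1],L[i]; t=np.linalg.solve(np.c_[u,-v],q-p); out.append(p+t[0]*u)
    return np.array(out)
if __name__=="__main__":
    t=cam("top"); s=cam("side")
    for n,d,box in(("top",t,(145,185,110,95)),("side",s,(240,160,110,75))):
        x,y,w,h=box; g=d["pixels"][y:y+h,x:x+w].astype(int); m=g.max(2)
        hist=np.histogram(m,bins=range(0,260,10))[0]; print(n,hist)
    px=t["pixels"]
    for uv in [(210,225),(180,260),(150,235),(200,278),(255,255),(230,205),(200,205),(232,265),(238,265),(251,262),(248,245),(252,245)]: print(uv,px[uv[1],uv[0]])
E
python3 meas.py
```

```text
top [   0    0    0    0    0    0   44  187  820 2676  127  141  190  439
  175  602  245  988  470   89 1583 1670    4    0    0]
side [   0   36  144  271  220  113  175  201 1142  616  135   82   71   68
   83   83  113  116  128  198  141   90  564  157 3134]
(210, 225) [169 172 179]
(180, 260) [84 86 92]
(150, 235) [208 207 211]
(200, 278) [202 201 204]
(255, 255) [209 208 212]
(230, 205) [86 86 92]
(200, 205) [148 149 161]
(232, 265) [106 110 113]
(238, 265) [195 194 198]
(251, 262) [133 134 137]
(248, 245) [125 130 136]
(252, 245) [178 178 181]
```

```bash
cat > m2.py <<'E'
from meas import *
def sub(d,box,f):
    x,y,w,h=box; M=np.zeros(d["pixels"].shape[:2],bool); M[y:y+h,x:x+w]=f(d["pixels"][y:y+h,x:x+w].max(2).astype(int)); return M
def platequad(d,box,thr,z=0.038):
    # bright comp containing plate centre inside dark
    B=sub(d,box,lambda g:g>thr).astype(np.uint8)
    n,l,st,c=cv2.connectedComponentsWithStats(B,connectivity=4)
    best=[i for i in range(1,n) if 600<st[i,4]<3500 and st[i,0]>box[0]+3 and st[i,1]>box[1]+3]
    return [(i,st[i],c[i],quad(l==i)) for i in best]
if __name__=="__main__":
    t=cam("top"); s=cam("side")
    for n,d,box,thr in(("top",t,(145,185,110,95),132),("side",s,(240,160,110,75),165)):
        for i,st,c,q in platequad(d,box,thr):
            print(n,st,len(q)); P=plane(d,q,.038)[:,:2]; print(np.round(q,1).tolist(),np.round(P,4).tolist())
            print("centre",P.mean(0),"edges",np.linalg.norm(np.roll(P,-1,0)-P,axis=1),[np.degrees(np.arctan2(*v[::-1])) for v in np.roll(P,-1,0)-P])
    # base outline
    B=sub(t,(140,175,125,110),lambda g:g<186); q=quad(B); print("base",np.round(q,1).tolist())
    P=plane(t,q,.008)[:,:2]; print(np.round(P,4).tolist())
    print("c",P.mean(0),np.linalg.norm(np.roll(P,-1,0)-P,axis=1),[np.degrees(np.arctan2(*v[::-1])) for v in np.roll(P,-1,0)-P])
    D=sub(t,(140,175,125,110),lambda g:g<110).astype(np.uint8)
    v=t["pixels"].copy(); v[D>0]=[255,0,0]; cv2.imwrite("pics/dark.png",cv2.resize(v[175:285,140:265,::-1],None,fx=6,fy=6,interpolation=0))
E
python3 m2.py
```

```text
top [ 172  212   54   44 1441] 4
[[216.3000030517578, 212.0], [225.10000610351562, 241.10000610351562], [180.3000030517578, 255.5], [172.10000610351562, 226.1999969482422]] [[0.5163, 0.1296], [0.4466, 0.1082], [0.4151, 0.212], [0.4848, 0.2326]]
centre [0.46569508 0.17059734] edges [0.07284785 0.10844118 0.07265238 0.10771136] [np.float64(-162.941973702034), np.float64(106.91690721687984), np.float64(16.48269683585569), np.float64(-72.97812465728465)]
side [265 179  52  29 748] 4
[[265.1000061035156, 188.0], [291.5, 178.8000030517578], [316.5, 196.89999389648438], [289.70001220703125, 206.8000030517578]] [[0.413, 0.2057], [0.4833, 0.2281], [0.5142, 0.1256], [0.4449, 0.104]]
centre [0.46383447 0.16586239] edges [0.07373902 0.10704095 0.07256875 0.10651716] [np.float64(17.7134075623522), np.float64(-73.20602121502681), np.float64(-162.6903676555873), np.float64(107.41995872918575)]
base [[242.60000610351562, 190.10000610351562], [254.3000030517578, 261.1000061035156], [159.6999969482422, 278.6000061035156], [148.8000030517578, 206.8000030517578]]
[[0.5753, 0.0723], [0.4019, 0.0439], [0.3654, 0.2667], [0.539, 0.2977]]
c [0.47039557 0.17016991] [0.17562018 0.22577888 0.17633633 0.22832309] [np.float64(-170.6971522922659), np.float64(99.31809429144754), np.float64(10.129263354750819), np.float64(-80.85718385520791)]
```

View pics/dark.png

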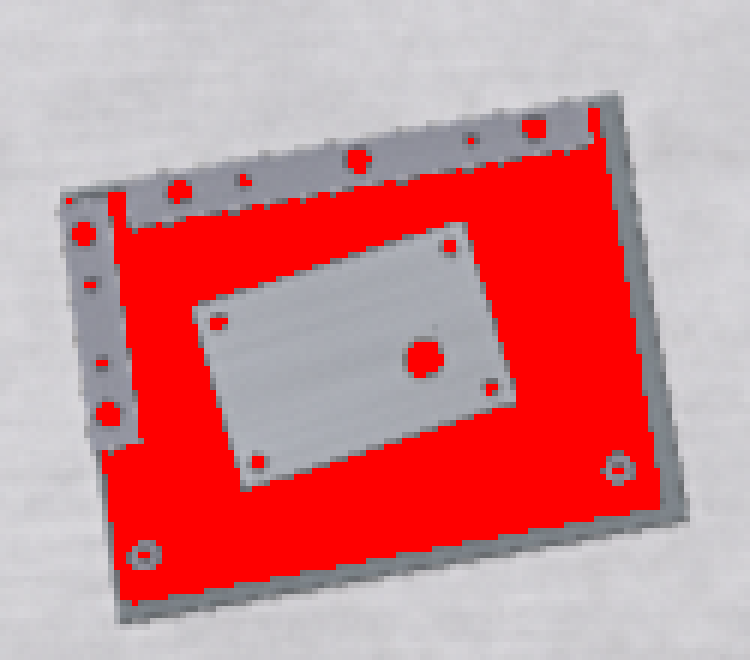

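```bash
cat > m3.py <<'E'
from m2 import *
from scipy.ndimage import map_coordinates
C=np.array([.4704,.1702])
def edges(d,yaw,thr,z=.042):
    c,s=np.cos(yaw),np.sin(yaw); Rz=np.array([[c,-s],[s,c]])
    g=d["pixels"].max(2).astype(float)
    def prof(L):  # L Nx2 local
        W=np.c_[C+L@Rz.T,np.full(len(L),z)]; uv=proj(d,W); return map_coordinates(g,[uv[:,1],uv[:,0]],order=1)
    out={}
    for nm,ax,lo,hi,rng in(("fence",0,50,72,np.arange(-80,70,3)),("stop",1,74,98,np.arange(-42,30,3))):
        pts=[]
        v=np.arange(lo,hi,.25)
        for k in rng:
            L=np.zeros((len(v),2)); L[:,ax]=v; L[:,1-ax]=k; p=prof(L/1000)
            up=np.where((p[:-1]<thr)&(p[1:]>=thr))[0]
            if len(up): i=up[0]; pts.append((k,v[i]+.25*(thr-p[i])/(p[i+1]-p[i])))
        pts=np.array(pts); md=np.median(pts[:,1]); pts=pts[abs(pts[:,1]-md)<2.5]
        f=np.polyfit(pts[:,0],pts[:,1],1); out[nm]=(len(pts),f,np.std(pts[:,1]-np.polyval(f,pts[:,0])))
    return out
if __name__=="__main__":
    for n,thr in(("top",120),("side",150)):
        d=cam(n)
        for k,(N,f,sd) in edges(d,np.radians(9.5),thr).items(): print(n,k,N,"offset at 0 %.2f"%f[1],"slope deg %.2f"%np.degrees(np.arctan(f[0])),"sd %.2f"%sd)
    t=cam("top");s=cam("side")
    # pin top face corner guesses and stand
    px=t["pixels"]; print(px[232,402],px[238,397],px[225,420],px[243,430])
    hsv=cv2.cvtColor(px,cv2.COLOR_RGB2HSV); hs=cv2.cvtColor(s["pixels"],cv2.COLOR_RGB2HSV)
    print(hsv[225,420],hsv[232,402],hs[304,357],hs[315,365],hs[315,350])
E
python3 m3.py
```

```text
top fence 50 offset at 0 59.77 slope deg 0.22 sd 0.45
top stop 18 offset at 0 85.90 slope deg -0.56 sd 0.41
side fence 50 offset at 0 56.63 slope deg 0.11 sd 0.19
side stop 20 offset at 0 79.87 slope deg 0.51 sd 0.92
[89 91 95] [65 66 67] [148 110  87] [83 68 60]
[ 11 105 148] [110  16  95] [100  21  36] [ 13 153 140] [120  27  28]
```

```bash
cat > m4.py <<'E'
from m2 import *
t=cam("top");s=cam("side")
for n,d,box in(("top",t,(380,210,60,50)),("side",s,(325,280,80,100))):
    x,y,w,h=box; hsv=cv2.cvtColor(d["pixels"],cv2.COLOR_RGB2HSV).astype(int); M=np.zeros(hsv.shape[:2],np.uint8)
    k=(hsv[...,0]<20)&(hsv[...,1]>60); M[y:y+h,x:x+w]=k[y:y+h,x:x+w]; M=cv2.morphologyEx(M,cv2.MORPH_OPEN,np.ones((2,2)))
    if n=="top":
        B=((hsv[...,1]<60)&(hsv[...,2]>72)&(hsv[...,2]<120)).astype(np.uint8)
        Z=np.zeros_like(B); Z[222:245,390:412]=B[222:245,390:412]; 
        print(Z[222:245,390:412])
    q=quad(M,.02); print(n,np.round(q,1).tolist()); 
    for z in(.038,): print(np.round(plane(d,q,z)[:,:2],4).tolist())
crop(t,385,215,35,35,16,"pics/tp.png"); crop(s,340,285,40,45,14,"pics/sp.png")
E
python3 m4.py
```

```text
[[0 0 0 0 0 0 0 0 0 0 0 0 0 0 0 0 0 0 0 0 0 0]
 [0 0 0 0 0 0 0 0 0 0 0 0 0 0 0 0 0 0 0 0 0 0]
 [0 0 0 0 0 0 0 0 0 0 0 0 0 0 0 0 0 0 0 0 0 0]
 [0 0 0 0 0 0 0 0 0 0 0 0 0 0 0 0 0 0 0 0 0 0]
 [0 0 0 0 0 0 0 0 0 0 0 1 1 1 1 0 0 0 0 0 0 0]
 [0 0 0 0 0 0 0 1 1 1 1 1 1 1 1 1 0 0 0 0 0 0]
 [0 0 0 0 0 0 1 1 1 1 1 1 1 1 1 1 0 0 0 0 0 0]
 [0 0 0 0 0 1 1 1 1 1 1 1 1 1 1 1 0 0 0 0 0 0]
 [0 0 0 0 1 0 0 1 1 1 1 1 1 1 1 1 0 0 0 0 0 0]
 [0 0 0 0 1 0 0 1 1 1 1 1 1 1 1 1 1 0 0 0 0 0]
 [0 0 0 0 1 0 0 1 1 1 1 1 1 1 1 1 1 0 0 0 0 0]
 [0 0 0 0 1 1 0 1 1 1 1 1 1 1 1 1 1 0 0 0 0 0]
 [0 0 0 0 1 0 0 1 1 1 1 1 1 1 1 1 1 0 0 0 0 0]
 [0 0 0 0 0 1 0 0 1 1 1 1 1 1 1 1 1 0 0 0 0 0]
 [0 0 0 0 0 1 0 0 1 1 1 1 1 0 0 1 0 0 0 0 0 0]
 [0 0 0 0 0 1 0 0 0 0 0 0 0 0 1 1 0 0 0 0 0 0]
 [0 0 0 0 0 1 0 0 0 1 1 1 1 0 0 0 0 0 0 0 0 0]
 [0 0 0 0 0 0 1 1 1 0 0 0 0 0 0 0 0 0 0 0 0 0]
 [0 0 0 0 0 0 0 0 0 0 0 0 0 0 0 0 0 0 0 0 0 0]
 [0 0 0 0 0 0 0 0 0 0 0 0 0 0 0 0 0 0 0 0 0 0]
 [0 0 0 0 0 0 0 0 0 0 0 0 0 0 0 0 0 0 0 0 0 0]
 [0 0 0 0 0 0 0 0 0 0 0 0 0 0 0 0 0 0 0 0 0 0]
 [0 0 0 0 0 0 0 0 0 0 0 0 0 0 0 0 0 0 0 0 0 0]]
top [[430.3999938964844, 220.8000030517578], [433.8999938964844, 243.3000030517578], [390.3999938964844, 248.6999969482422], [387.20001220703125, 226.10000610351562]]
[[0.4843, -0.372], [0.4308, -0.3773], [0.4204, -0.2757], [0.4739, -0.2704]]
side [[365.29998779296875, 311.29998779296875], [392.0, 345.8999938964844], [392.0, 362.70001220703125], [362.70001220703125, 373.0], [337.0, 334.5], [337.0, 317.70001220703125]]
[[0.4766, -0.2794], [0.4868, -0.3726], [0.4721, -0.407], [0.4207, -0.4127], [0.4111, -0.3187], [0.4247, -0.279]]
```

View pics/tp.png

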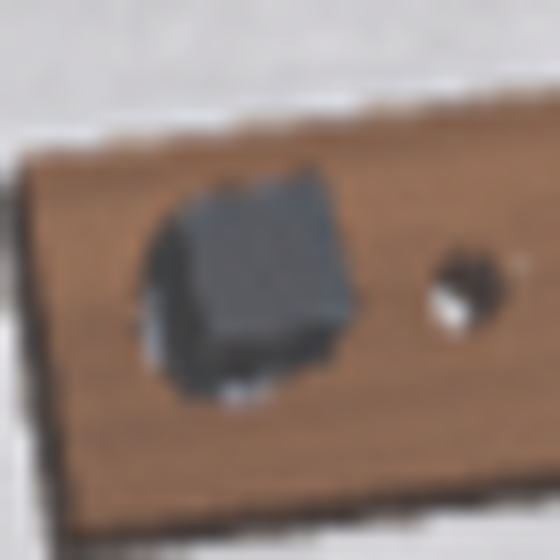

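View pics/sp.png

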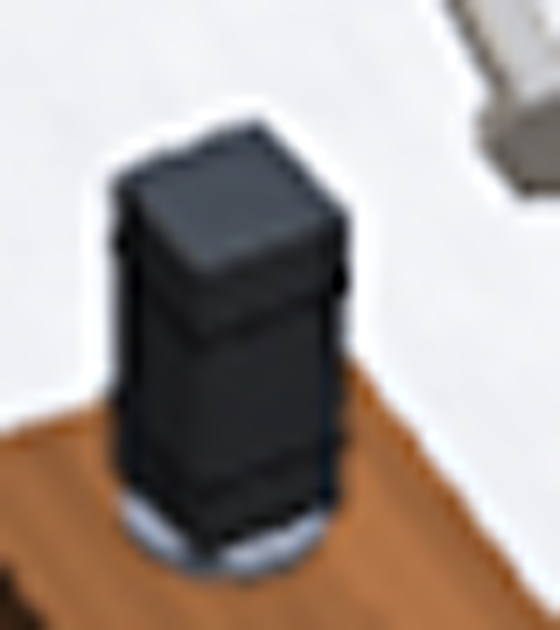

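```bash
python3 - <<'E'
from h import *
t=cam("top");s=cam("side")
a=np.array([(180,203),(320,172),(352,305),(212,332)])/16+[385,215]-.5
b=np.array([(255,120),(348,212),(205,268),(120,185)])/14+[340,285]-.5
for d,q in((t,a),(s,b)):
    P=plane(d,q,.090)[:,:2]; e=np.roll(P,-1,0)-P
    print(P.mean(0),np.linalg.norm(e,axis=1),[round((np.degrees(np.arctan2(*v[::-1])))%90,1) for v in e])
# vise top extent: jaws; pink/purple
print("pink",plane(t,[[300+532/5,170+482/5]],.088),"purple",plane(t,[[300+538/5,170+120/5]],.088))
# vise height from bright anvil: top center (340,264), side (295,265)
A=[]
for d,uv in((t,(342,264.5)),(s,(296,265))):
    A.append(d["K"]@np.c_[d["R"],d["tvec"]])
X=cv2.triangulatePoints(A[0],A[1],np.array([[342.],[264.5]]),np.array([[296.],[265.]])); print("vise anvil",(X[:3]/X[3]).ravel())
X=cv2.triangulatePoints(A[0],A[1],a.mean(0)[:,None],b.mean(0)[:,None]); print("pin tri",(X[:3]/X[3]).ravel())
E
```

```text
[ 0.45417083 -0.29585605] [0.02024916 0.0193869  0.02006972 0.01882349] [np.float64(11.4), np.float64(10.8), np.float64(9.8), np.float64(11.4)]
[ 0.45108629 -0.29997628] [0.02002496 0.01981969 0.01797272 0.02026472] [np.float64(12.5), np.float64(11.8), np.float64(13.7), np.float64(17.7)]
pink [[ 0.3728138  -0.30426707  0.088     ]] purple [[ 0.53795049 -0.31450298  0.088     ]]
vise anvil [ 0.38391509 -0.16186042  0.07780277]
pin tri [ 0.45366732 -0.29606641  0.08647873]
```

Both pictures agree that the dark pin stands in the wood's large hole, at about (0.452, -0.2975), with sides at about 11.5°. Moving over it now.

```bash
python3 -m crank '[[-0.0315,0.003,0.0385,0,-8,0],[-0.063,0.006,0.077,0,-16,0],[-0.0945,0.009,0.1155,0,-24,0],[-0.126,0.012,0.154,0,-32,0],[-0.1575,0.015,0.1925,0,-34.3,0],[-0.189,0.018,0.231,0,-34.3,0],[-0.2205,0.021,0.2695,0,-34.3,0],[-0.252,0.024,0.308,0,-34.3,0],[-0.2835,0.027,0.3465,0,-34.3,0],[-0.315,0.03,0.385,0,-34.3,0]]' 0.06 60
cat > where.py <<'E'
import sys
from h import *
st=env.state(); M=R.from_quat(st["tool_rot"],scalar_first=True).as_matrix()
print("t %.2f"%st["time_s"],"pos",np.round(st["position"],4),"F",np.round(st["ft_force"],2),"open %.3f"%st["opening"],"q",np.round(st["joint_pos"],2))
print("zang %.2f"%np.degrees(np.arctan2(M[1,2],M[0,2])),"down",np.round(M[:,1],4))
if len(sys.argv)>3:
    g=np.array([float(v) for v in sys.argv[1:4]]); print("tool shift",np.round(M.T@(g-st["position"]),4))
E
python3 where.py .452 -.2975 .16
```

```text
time_s: 1.8
position: [0.3544, 0.0282, 0.2097]
tool_rot: [0.072, -0.071, 0.704, -0.703]
ft_force: [1.8, 0.8, -0.7]
opening: 0.701
t 1.80 pos [0.3544 0.0282 0.2097] F [ 1.85  0.83 -0.67] open 0.701 q [ 0.53 -0.13 -0.39  0.   -1.32  1.24]
zang -78.44 down [ 1.7e-03  9.0e-04 -1.0e+00]
tool shift [-0.0303  0.0496  0.3387]
```

```bash
python3 -m crank '[[-0.004,0.004,0.048,0,0,0],[-0.008,0.008,0.096,0,0,0],[-0.013,0.012,0.144,0,0,0],[-0.017,0.016,0.192,0,0,0],[-0.022,0.02,0.24,0,0,0],[-0.026,0.024,0.288,0,0,0],[-0.0303,0.04,0.336,0,0,0],[-0.0303,0.0496,0.3387,0,0,0],[-0.0303,0.0496,0.3387,0,0,0],[-0.0303,0.0496,0.3387,0,0,0]]' 0.05
python3 where.py .452 -.2975 .056; python3 - <<'E'
from h import *
s=cam("side");t=cam("top"); crop(s,290,220,140,130,4,"pics/s1.png"); crop(t,350,190,110,90,5,"pics/t1.png")
E
```

```text
time_s: 2.8
position: [0.4514, -0.2953, 0.16]
tool_rot: [-0.071, 0.071, -0.704, 0.704]
ft_force: [-0.7, 0.9, 0.0]
opening: 0.582
t 2.80 pos [ 0.4514 -0.2953  0.16  ] F [-0.75  0.91  0.05] open 0.582 q [-0.29  0.27 -0.07  0.   -1.23  2.06]
zang -78.47 down [-2.e-04 -1.e-04 -1.e+00]
tool shift [-1.00e-04  1.04e-01  2.30e-03]
```

View pics/s1.png

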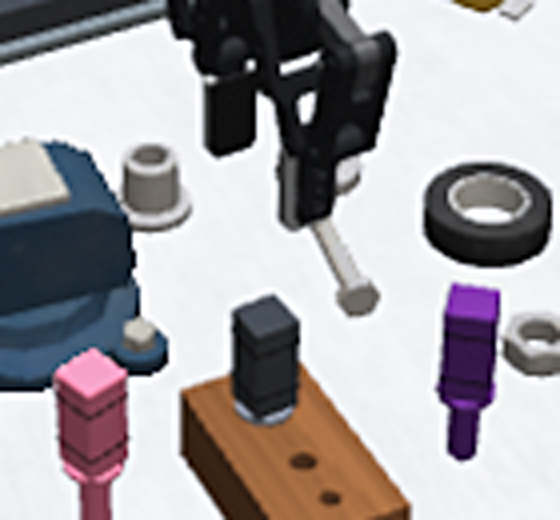

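View pics/t1.png

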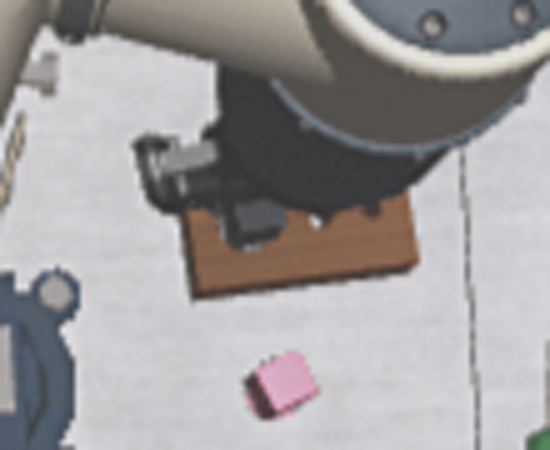

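```bash
python3 -m crank '[[0,0.02,0.0023,0,0,0],[0,0.04,0.0023,0,0,0],[0,0.055,0.0023,0,0,0],[0,0.07,0.0023,0,0,0],[0,0.08,0.0023,0,0,0],[0,0.09,0.0023,0,0,0],[0,0.098,0.0023,0,0,0],[0,0.104,0.0023,0,0,0],[0,0.104,0.0023,0,0,0],[0,0.104,0.0023,0,0,0]]' 0.05
python3 where.py .452 -.2975 .056; python3 - <<'E'
from h import *
s=cam("side"); crop(s,310,250,90,110,5,"pics/s2.png")
E
```

```text
time_s: 3.9
position: [0.4522, -0.2981, 0.0559]
tool_rot: [-0.071, 0.071, -0.703, 0.704]
ft_force: [-0.2, 0.4, -0.1]
opening: 0.584
t 3.90 pos [ 0.4522 -0.2981  0.0559] F [-0.25  0.36 -0.1 ] open 0.584 q [-0.29  0.37 -0.23  0.   -0.98  2.07]
zang -78.49 down [ 3.e-04 -3.e-04 -1.e+00]
tool shift [ 0.0001 -0.0001 -0.0007]
```

View pics/s2.png

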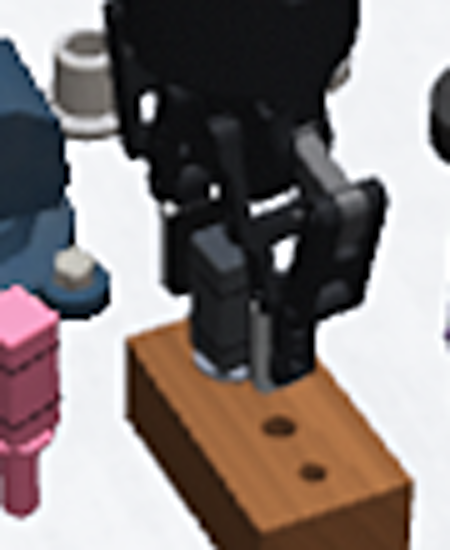

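```bash
python3 -m crank '[[0,0,0,0,0,0],[0,0,0,0,0,0],[0,0,0,0,0,0],[0,0,0,0,0,0],[0,0,0,0,0,0],[0,0,0,0,0,0],[0,0,0,0,0,0],[0,0,0,0,0,0],[0,0,0,0,0,0],[0,0,0,0,0,0]]' 0.0 40
python3 where.py; python3 - <<'E'
from h import *
s=cam("side"); crop(s,310,250,90,110,5,"pics/s3.png")
E
```

```text
time_s: 4.95
position: [0.4521, -0.2979, 0.0561]
tool_rot: [-0.071, 0.071, -0.704, 0.704]
ft_force: [-1.4, 3.2, 6.1]
opening: 0.253
t 4.95 pos [ 0.4521 -0.2979  0.0561] F [-1.41  3.15  6.07] open 0.253 q [-0.29  0.37 -0.23 -0.   -0.98  2.07]
zang -78.49 down [ 4.e-04 -0.e+00 -1.e+00]
```

View pics/s3.png

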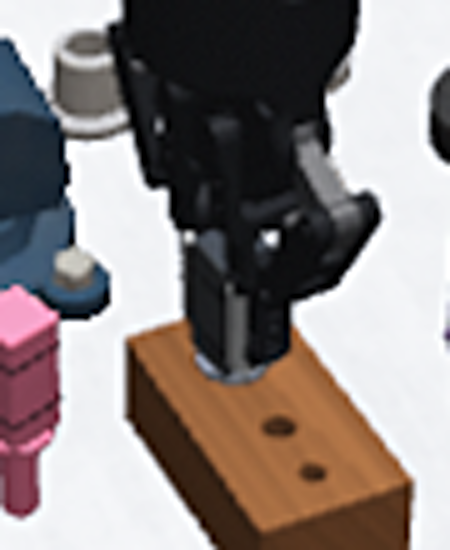

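Gripped, with opening 21.6 mm matching the 22 mm grip. Lifting and moving across.

```bash
python3 -m crank '[[0,-0.01,0,0,0,0],[0,-0.04,0,0,0,0],[0,-0.08,0,0,0,0],[0,-0.12,0,0,0,0],[-0.004,-0.13,-0.045,0,2.2,0],[-0.009,-0.13,-0.09,0,2.2,0],[-0.014,-0.13,-0.138,0,2.2,0],[-0.019,-0.13,-0.187,0,2.2,0],[-0.024,-0.13,-0.236,0,2.2,0],[-0.028,-0.13,-0.285,0,2.2,0]]' 0.0 100
python3 where.py .405 .163 .16
```

```text
time_s: 6.0
position: [0.4219, -0.0116, 0.186]
tool_rot: [-0.057, 0.057, -0.705, 0.705]
ft_force: [2.5, 1.1, -1.3]
opening: 0.241
t 6.00 pos [ 0.4219 -0.0116  0.186 ] F [ 2.48  1.05 -1.26] open 0.241 q [ 0.35  0.03 -0.3   0.   -1.24  1.39]
zang -80.72 down [ 5.e-04 -1.e-04 -1.e+00]
tool shift [-0.0114  0.0259 -0.1751]
```

```bash
python3 -m crank '[[-0.003,0.008,-0.045,0,0,0],[-0.006,0.016,-0.09,0,0,0],[-0.009,0.024,-0.135,0,0,0],[-0.0114,0.036,-0.165,0,0,0],[-0.0114,0.046,-0.1751,0,0,0],[-0.0114,0.056,-0.1751,0,0,0],[-0.0114,0.066,-0.1751,0,0,0],[-0.0114,0.066,-0.1751,0,0,0],[-0.0114,0.066,-0.1751,0,0,0],[-0.0114,0.066,-0.1751,0,0,0]]'
python3 where.py .409 .163 .0836;python3 - <<'E'
from h import *
s=cam("side");t=cam("top"); crop(s,225,125,130,110,5,"pics/s4.png"); crop(t,140,160,140,120,5,"pics/t4.png")
E
```

```text
time_s: 7.0
position: [0.406, 0.161, 0.1202]
tool_rot: [0.057, -0.057, 0.705, -0.705]
ft_force: [0.5, -0.5, -1.9]
opening: 0.242
t 7.00 pos [0.406  0.161  0.1202] F [ 0.55 -0.49 -1.88] open 0.242 q [ 0.74  0.11 -0.39  0.   -1.07  0.99]
zang -80.75 down [ 9.e-04  5.e-04 -1.e+00]
tool shift [-0.0032  0.0367 -0.0014]
```

View pics/s4.png

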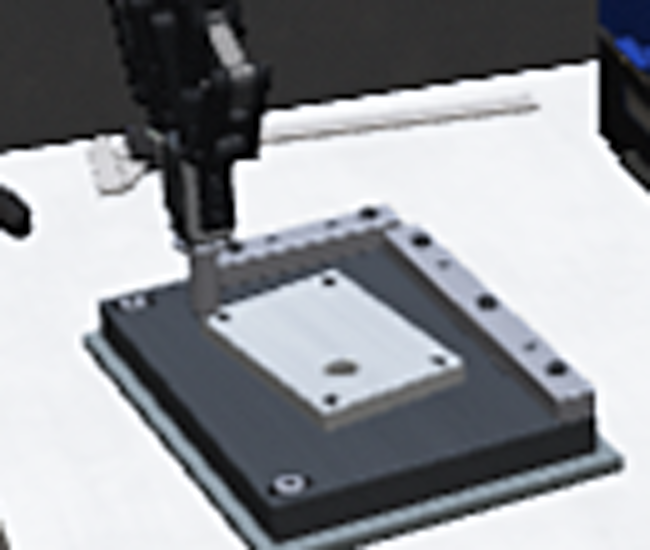

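View pics/t4.png

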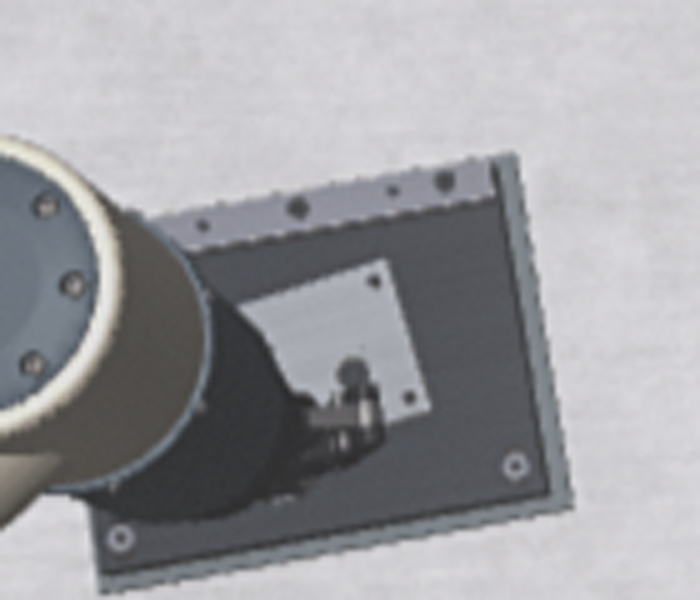

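Side view: the pin hangs upright at crop (200,290) beside the plate's -x edge. Top view: the plate is clear of it. Lowering beside the plate and starting the first push.

```bash
python3 -m crank '[[0,0.012,-0.004,0,0,0],[0,0.024,-0.004,0,0,0],[0,0.033,-0.004,0,0,0],[0,0.0367,-0.004,0,0,0],[-0.003,0.0367,-0.004,0,0,0],[-0.006,0.0367,-0.004,0,0,0],[-0.009,0.0367,-0.004,0,0,0],[-0.012,0.0367,-0.004,0,0,0],[-0.015,0.0367,-0.004,0,0,0],[-0.018,0.0367,-0.004,0,0,0]]'
cat > jf.py <<'E'
from h import *
st=env.state(); a=np.radians(9.3); x=np.array([np.cos(a),np.sin(a)]); y=np.array([-np.sin(a),np.cos(a)]); p=st["position"][:2]-[.4704,.1702]; f=st["ft_force"]
print("t %.2f jig pos mm x %.2f y %.2f z %.2f | F x %.2f y %.2f z %.2f open %.3f"%(st["time_s"],1e3*p@x,1e3*p@y,1e3*st["position"][2],f[:2]@x,f[:2]@y,f[2],st["opening"]))
E
python3 jf.py; python3 where.py
```

```text
time_s: 8.1
position: [0.4226, 0.1682, 0.0829]
tool_rot: [-0.057, 0.058, -0.705, 0.705]
ft_force: [-2.0, -0.2, -1.0]
opening: 0.246
t 8.10 jig pos mm x -47.45 y 5.78 z 82.92 | F x -2.02 y 0.08 z -0.97 open 0.246
t 8.10 pos [0.4226 0.1682 0.0829] F [-2.01 -0.25 -0.97] open 0.246 q [ 0.72  0.18 -0.41 -0.   -0.98  1.01]
zang -80.70 down [-6.e-04 -2.e-04 -1.e+00]
```

```bash
python3 -m crank '[[-0.0015,-0.0003,0,0,0,0],[-0.003,-0.0005,0,0,0,0],[-0.0045,-0.0005,0,0,0,0],[-0.006,-0.0005,0,0,0,0],[-0.0075,-0.0005,0,0,0,0],[-0.009,-0.0005,0,0,0,0],[-0.0105,-0.0005,0,0,0,0],[-0.012,-0.0005,0,0,0,0],[-0.0135,-0.0005,0,0,0,0],[-0.015,-0.0005,0,0,0,0]]'
python3 jf.py; python3 - <<'E'
from h import *
s=cam("side");t=cam("top"); crop(s,225,125,130,110,5,"pics/s5.png"); crop(t,140,160,140,120,5,"pics/t5.png")
E
python3 jf.py
```

```text
time_s: 9.1
position: [0.4376, 0.1708, 0.0835]
tool_rot: [-0.057, 0.057, -0.705, 0.705]
ft_force: [-1.0, -0.7, -2.0]
opening: 0.246
t 9.10 jig pos mm x -32.31 y 5.89 z 83.48 | F x -1.11 y -0.50 z -1.95 open 0.246
t 9.20 jig pos mm x -32.13 y 5.90 z 83.52 | F x 0.44 y -0.22 z -2.13 open 0.244
```

View pics/s5.png

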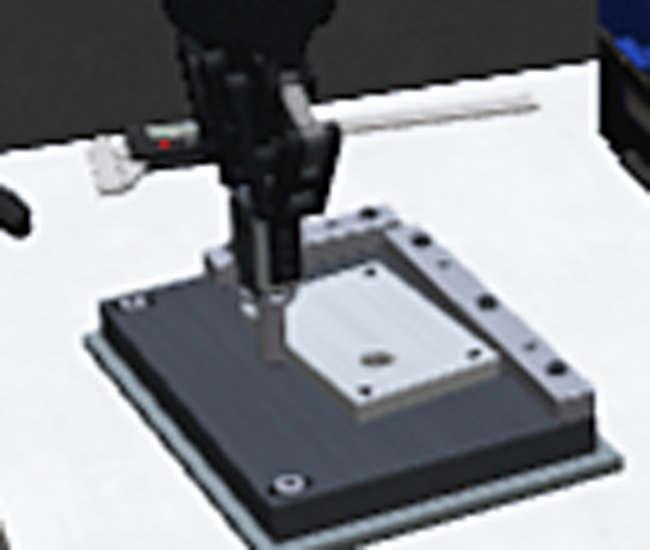

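View pics/t5.png

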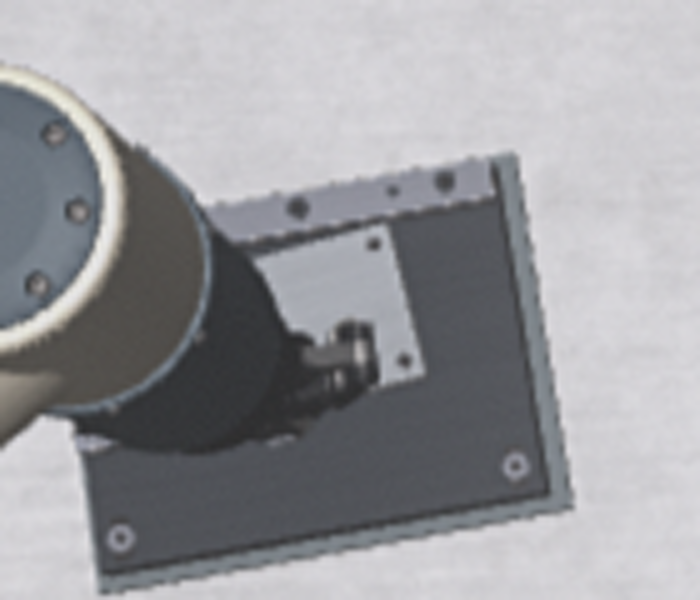

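The plate moves and squares up as intended; a thin gap to the fence remains at top crop (330,240). Continuing more slowly.

```bash
python3 -m crank '[[-0.0008,0,0,0,0,0],[-0.0016,0,0,0,0,0],[-0.0024,0,0,0,0,0],[-0.0032,0,0,0,0,0],[-0.004,0,0,0,0,0],[-0.0048,0,0,0,0,0],[-0.0054,0,0,0,0,0],[-0.006,0,0,0,0,0],[-0.006,0,0,0,0,0],[-0.006,0,0,0,0,0]]'
python3 jf.py
```

```text
time_s: 10.2
position: [0.4435, 0.1718, 0.0835]
tool_rot: [0.057, -0.057, 0.705, -0.705]
ft_force: [-0.4, -0.9, -2.3]
opening: 0.245
t 10.20 jig pos mm x -26.34 y 5.91 z 83.49 | F x -0.59 y -0.83 z -2.26 open 0.245
```

```bash
python3 -m crank '[[-0.0002,0,0,0,0,0],[-0.0004,0,0,0,0,0],[-0.0006,0,0,0,0,0],[-0.0008,0,0,0,0,0],[-0.001,0,0,0,0,0],[-0.0012,0,0,0,0,0],[-0.0014,0,0,0,0,0],[-0.0015,0,0,0,0,0],[-0.0015,0,0,0,0,0],[-0.0015,0,0,0,0,0]]'
python3 jf.py
```

```text
time_s: 11.2
position: [0.4449, 0.172, 0.0835]
tool_rot: [0.057, -0.057, 0.705, -0.705]
ft_force: [-0.4, 0.1, -1.5]
opening: 0.246
t 11.20 jig pos mm x -24.89 y 5.92 z 83.50 | F x -0.43 y 0.14 z -1.52 open 0.246
```

```bash
python3 -m crank '[[-0.0002,0,0,0,0,0],[-0.0004,0,0,0,0,0],[-0.0006,0,0,0,0,0],[-0.0008,0,0,0,0,0],[-0.001,0,0,0,0,0],[-0.0012,0,0,0,0,0],[-0.0014,0,0,0,0,0],[-0.0015,0,0,0,0,0],[-0.0015,0,0,0,0,0],[-0.0015,0,0,0,0,0]]'
python3 jf.py;  python3 - <<'E'
from h import *
s=cam("side");t=cam("top"); crop(s,225,125,130,110,5,"pics/s6.png"); crop(t,140,160,140,120,5,"pics/t6.png")
E
python3 jf.py
```

```text
time_s: 12.2
position: [0.4461, 0.1721, 0.0834]
tool_rot: [-0.057, 0.058, -0.705, 0.705]
ft_force: [-3.8, 0.1, -0.4]
opening: 0.242
t 12.20 jig pos mm x -23.70 y 5.81 z 83.38 | F x -3.76 y 0.75 z -0.37 open 0.242
t 12.30 jig pos mm x -23.69 y 5.81 z 83.39 | F x -3.39 y 0.83 z -0.85 open 0.249
```

View pics/t6.png

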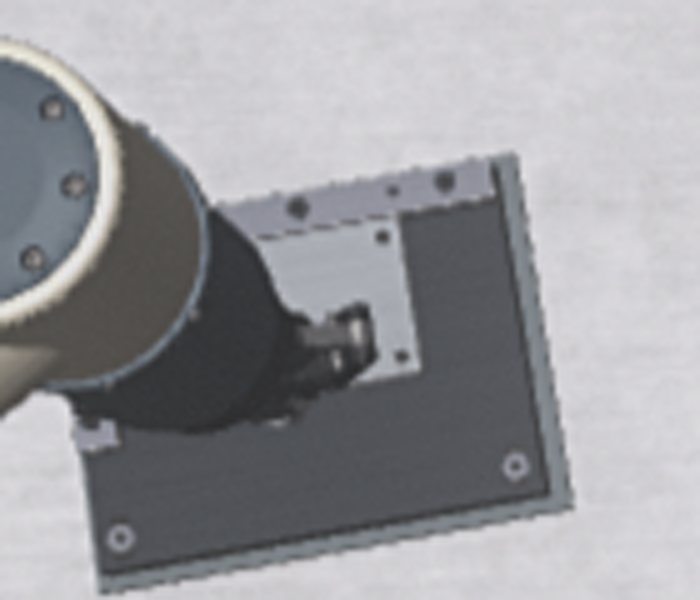

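Fence contact is building (3.5 N) and the plate lies parallel to the fence, with its edge at top crop (330,225). Now in fine steps.

```bash
python3 -m crank '[[-0.0001,0,0,0,0,0],[-0.0002,0,0,0,0,0],[-0.0003,0,0,0,0,0],[-0.0003,0,0,0,0,0],[-0.0003,0,0,0,0,0],[-0.0003,0,0,0,0,0],[-0.0003,0,0,0,0,0],[-0.0003,0,0,0,0,0],[-0.0003,0,0,0,0,0],[-0.0003,0,0,0,0,0]]'
python3 jf.py
```

```text
time_s: 13.3
position: [0.4463, 0.1721, 0.0833]
tool_rot: [-0.057, 0.058, -0.705, 0.705]
ft_force: [-4.5, -1.0, 0.8]
opening: 0.244
t 13.30 jig pos mm x -23.51 y 5.82 z 83.35 | F x -4.60 y -0.22 z 0.79 open 0.244
```

```bash
python3 -m crank '[[-0.0001,0,0,0,0,0],[-0.0002,0,0,0,0,0],[-0.0003,0,0,0,0,0],[-0.0004,0,0,0,0,0],[-0.0005,0,0,0,0,0],[-0.0005,0,0,0,0,0],[-0.0005,0,0,0,0,0],[-0.0005,0,0,0,0,0],[-0.0005,0,0,0,0,0],[-0.0005,0,0,0,0,0]]'
python3 jf.py
```

```text
time_s: 14.3
position: [0.4464, 0.172, 0.0832]
tool_rot: [-0.057, 0.058, -0.705, 0.705]
ft_force: [-6.7, -0.5, 0.4]
opening: 0.248
t 14.30 jig pos mm x -23.40 y 5.70 z 83.20 | F x -6.68 y 0.55 z 0.36 open 0.248
```

```bash
python3 -m crank '[[-0.0001,-0.0001,0,0,0,0],[-0.0002,-0.0002,0,0,0,0],[-0.0003,-0.0002,0,0,0,0],[-0.0004,-0.0002,0,0,0,0],[-0.0004,-0.0002,0,0,0,0],[-0.0004,-0.0002,0,0,0,0],[-0.0004,-0.0002,0,0,0,0],[-0.0004,-0.0002,0,0,0,0],[-0.0004,-0.0002,0,0,0,0],[-0.0004,-0.0002,0,0,0,0]]'
python3 jf.py; sleep 0; python3 - <<'E'
from h import *
t=cam("top"); crop(t,140,160,140,120,5,"pics/t7.png"); 
s=cam("side"); crop(s,225,125,130,110,5,"pics/s7.png"); 
E
python3 jf.py
```

```text
time_s: 15.3
position: [0.4465, 0.1721, 0.0833]
tool_rot: [-0.056, 0.058, -0.705, 0.705]
ft_force: [-6.7, 0.4, 0.7]
opening: 0.242
t 15.30 jig pos mm x -23.29 y 5.69 z 83.26 | F x -6.50 y 1.51 z 0.67 open 0.242
t 15.40 jig pos mm x -23.30 y 5.70 z 83.22 | F x -6.58 y 0.97 z 0.53 open 0.243
```

View pics/s7.png

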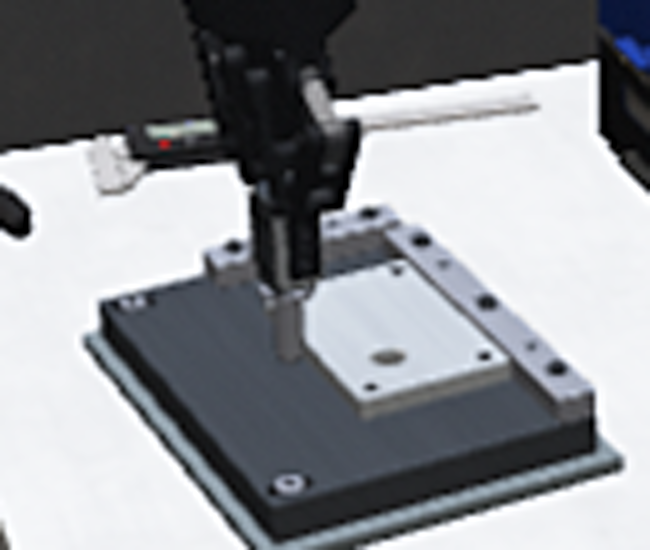

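View pics/t7.png

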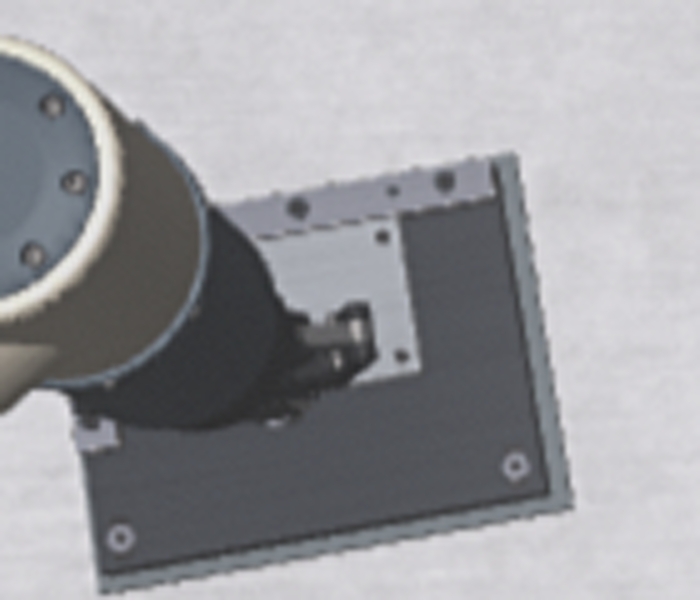

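```bash
python3 -m crank '[[-0.0001,0,0,0,0,0],[-0.0002,0,0,0,0,0],[-0.0003,0,0,0,0,0],[-0.0004,0,0,0,0,0],[-0.0004,0,0,0,0,0],[-0.0004,0,0,0,0,0],[-0.0004,0,0,0,0,0],[-0.0004,0,0,0,0,0],[-0.0004,0,0,0,0,0],[-0.0004,0,0,0,0,0]]'
python3 jf.py;python3 where.py
```

```text
time_s: 16.4
position: [0.4466, 0.172, 0.0832]
tool_rot: [-0.056, 0.058, -0.705, 0.705]
ft_force: [-8.7, 0.6, 0.8]
opening: 0.241
t 16.40 jig pos mm x -23.21 y 5.66 z 83.16 | F x -8.49 y 2.00 z 0.79 open 0.241
t 16.40 pos [0.4466 0.172  0.0832] F [-8.7   0.6   0.79] open 0.241 q [ 0.7   0.23 -0.35 -0.   -1.    1.04]
zang -80.72 down [-2.8e-03 -9.0e-04 -1.0e+00]
```

```bash
python3 -m crank '[[0,0,0,0,0,0],[0,0,0,0,0,0],[0,0,0,0,0,0],[0,0,0,0,0,0],[0,0,0,0,0,0],[0.001,0,0,0,0,0],[0.004,0,0,0,0,0],[0.008,0,0,0,0,0],[0.014,0,0.01,0,0,0],[0.02,0,0.03,0,0,0]]'
python3 jf.py;python3 - <<'E'
from h import *
t=cam("top");s=cam("side"); crop(t,140,160,140,120,5,"pics/t8.png"); crop(s,225,125,130,110,5,"pics/s8.png"); 
a=np.radians(9.3);Rz=np.array([[np.cos(a),-np.sin(a)],[np.sin(a),np.cos(a)]])
f=lambda d,q,z:print(np.round(1e3*(plane(d,q,z)[:,:2]-[.4704,.1702])@Rz,1).tolist())
f(t,np.array([(400,215),(420,372)])/5+[139.5,159.5],.038)
E
python3 jf.py
```

```text
time_s: 17.4
position: [0.4334, 0.1398, 0.0841]
tool_rot: [0.059, -0.057, 0.705, -0.705]
ft_force: [0.5, -0.7, -1.2]
opening: 0.245
t 17.40 jig pos mm x -41.44 y -24.01 z 84.06 | F x 0.41 y -0.81 z -1.18 open 0.245
[[60.0, -58.4], [-15.9, -56.2]]
t 17.50 jig pos mm x -42.69 y -25.90 z 83.86 | F x 0.16 y 0.46 z -0.90 open 0.247
```

View pics/s8.png

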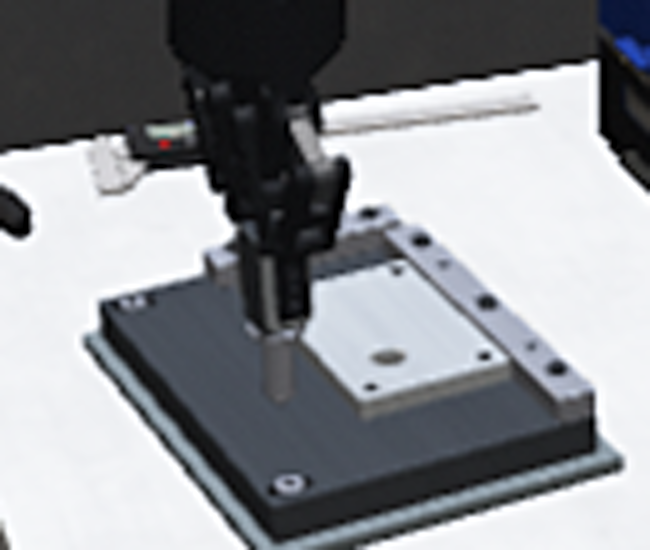

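View pics/t8.png

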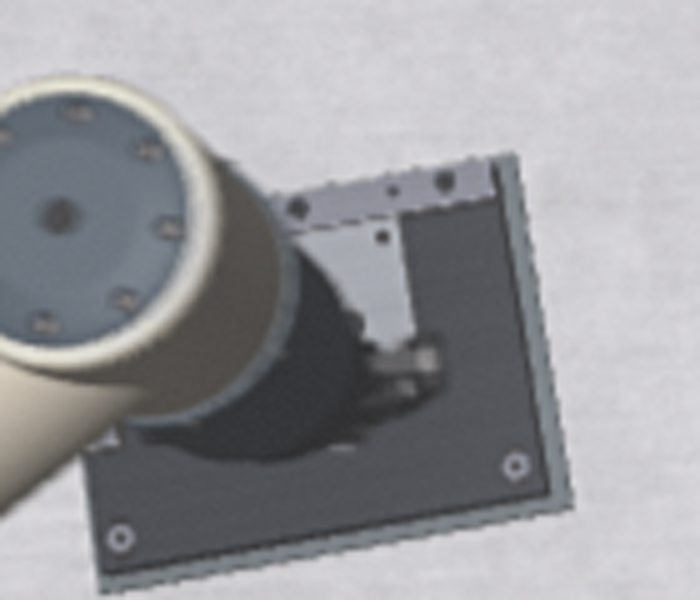

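```bash
python3 -m crank '[[0,0,0.02,0,0,0],[0,0,0.04,0,0,0],[0,0,0.05,0,0,0],[0,0,0.05,0,0,0],[-0.015,0,0.05,0,0,0],[-0.03,0,0.05,0,0,0],[-0.045,0,0.05,0,0,0],[-0.0607,0,0.05,0,0,0],[-0.0607,0,0.05,0,0,0],[-0.0607,0,0.05,0,0,0]]'
python3 jf.py;python3 - <<'E'
from h import *
from scipy.ndimage import map_coordinates
t=cam("top");s=cam("side"); crop(t,140,160,140,120,5,"pics/t9.png"); crop(s,225,125,130,110,5,"pics/s9.png"); 
a=np.radians(9.3);Rz=np.array([[np.cos(a),-np.sin(a)],[np.sin(a),np.cos(a)]])
for n,d,thr in(("top",t,135),("side",s,165)):
  g=d["pixels"].max(2).astype(float)
  for nm,ax,v,rng in(("-x edge",0,np.arange(-35,0,.25),range(-50,50,4)),("-y edge",1,np.arange(-75,-40,.25),range(-12,55,4))):
    pts=[]
    for k in rng:
        L=np.zeros((len(v),2)); L[:,ax]=v; L[:,1-ax]=k
        uv=proj(d,np.c_[[.4704,.1702]+(L/1e3)@Rz.T,np.full(len(v),.038)]); p=map_coordinates(g,[uv[:,1],uv[:,0]],order=1)
        up=np.where((p[:-1]<thr)&(p[1:]>=thr))[0]
        if len(up): i=up[0]; pts.append((k,round(v[i]+.25*(thr-p[i])/(p[i+1]-p[i]),1)))
    print(n,nm,[(k,float(q)) for k,q in pts])
E
```

```text
time_s: 18.5
position: [0.5008, 0.1005, 0.0834]
tool_rot: [0.057, -0.058, 0.705, -0.705]
ft_force: [0.6, 0.9, -1.7]
opening: 0.243
t 18.50 jig pos mm x 18.73 y -73.71 z 83.39 | F x 0.75 y 0.77 z -1.66 open 0.243
top -x edge [(-50, -15.3), (-46, -15.3), (-42, -15.4), (-38, -15.4), (-34, -15.5), (-30, -15.3), (-26, -15.2), (-22, -15.1), (-18, -15.4), (-14, -15.2), (-10, -15.1), (-6, -15.5), (-2, -15.2), (2, -15.3), (6, -15.3), (10, -15.2), (14, -15.5), (18, -15.1), (22, -15.3), (26, -15.2), (30, -15.1), (34, -15.4), (38, -15.3), (42, -15.2), (46, -15.6)]
top -y edge [(-12, -56.9), (-8, -56.7), (-4, -56.8), (0, -56.7), (4, -57.0), (8, -57.0), (12, -56.7), (16, -56.5), (20, -49.8)]
side -x edge [(-50, -18.3), (-46, -18.5), (-42, -18.6), (-38, -18.6), (-34, -18.4), (-30, -18.3), (-26, -18.4), (-22, -18.6), (-18, -18.4), (-14, -17.8), (-10, -17.9), (-6, -18.2), (-2, -18.3), (2, -18.2), (6, -18.0), (10, -17.9), (14, -18.0), (18, -18.0), (22, -18.2), (26, -18.3), (30, -18.4), (34, -18.4), (38, -18.6), (42, -18.9), (46, -18.2)]
side -y edge [(-12, -61.2), (-8, -61.0), (-4, -61.2), (0, -60.8), (4, -61.1), (8, -61.1), (12, -60.9), (16, -60.1), (20, -54.9), (24, -46.9), (36, -61.2), (40, -61.4), (44, -61.7), (48, -61.4), (52, -62.1)]
```

View pics/s9.png

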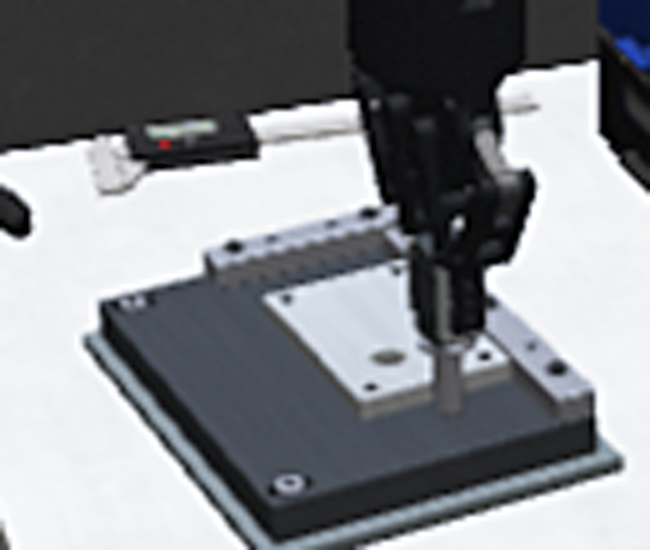

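View pics/t9.png

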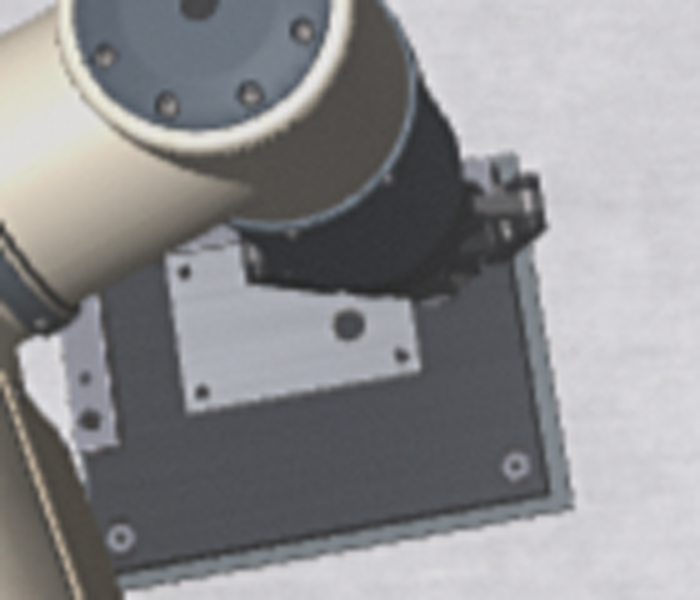

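The plate lies square along the fence: in the top view its -x edge sits at -15.3 ±0.2 mm over the whole length. Pin is now at its -y edge, so sliding it along the fence.

```bash
python3 jf.py; python3 -m crank '[[0.0025,0,-0.003,0,0,0],[0.0025,0,-0.006,0,0,0],[0.0025,0,-0.009,0,0,0],[0.0024,0,-0.012,0,0,0],[0.0023,0,-0.015,0,0,0],[0.0022,0,-0.018,0,0,0],[0.0021,0,-0.021,0,0,0],[0.002,0,-0.024,0,0,0],[0.0019,0,-0.026,0,0,0],[0.0018,0,-0.028,0,0,0]]'
python3 jf.py
```

```text
t 18.60 jig pos mm x 18.24 y -73.88 z 83.57 | F x -0.43 y 0.21 z -1.41 open 0.242
time_s: 19.6
position: [0.4946, 0.1276, 0.0836]
tool_rot: [-0.057, 0.057, -0.705, 0.705]
ft_force: [-0.5, -1.5, -1.4]
opening: 0.244
t 19.60 jig pos mm x 17.00 y -45.95 z 83.60 | F x -0.75 y -1.39 z -1.35 open 0.244
```

```bash
python3 -m crank '[[0,0,-0.001,0,0,0],[0,0,-0.002,0,0,0],[-0.0001,0,-0.003,0,0,0],[-0.0002,0,-0.004,0,0,0],[-0.0003,0,-0.005,0,0,0],[-0.0003,0,-0.006,0,0,0],[-0.0004,0,-0.007,0,0,0],[-0.0004,0,-0.0075,0,0,0],[-0.0004,0,-0.0075,0,0,0],[-0.0004,0,-0.0075,0,0,0]]'
python3 jf.py;python3 - <<'E'
from h import *
t=cam("top");s=cam("side"); crop(t,140,160,140,120,5,"pics/t10.png"); crop(s,225,125,130,110,5,"pics/s10.png"); 
E
```

```text
time_s: 20.6
position: [0.494, 0.1351, 0.0837]
tool_rot: [0.057, -0.057, 0.705, -0.705]
ft_force: [-0.7, -0.7, -1.5]
opening: 0.24
t 20.60 jig pos mm x 17.58 y -38.50 z 83.73 | F x -0.84 y -0.61 z -1.45 open 0.240
```

View pics/s10.png

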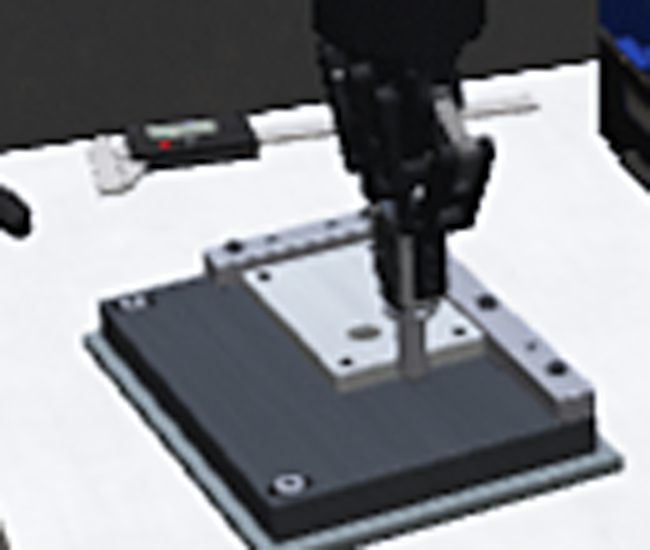

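View pics/t10.png

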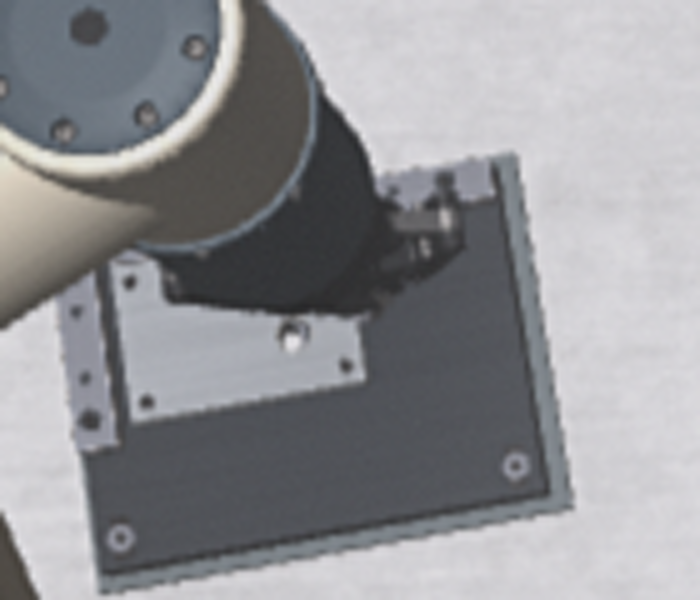

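A few mm are left to the stop, and the bore already shows through the hole at top crop (293,338).

```bash
python3 -m crank '[[0,0,-0.0003,0,0,0],[0,0,-0.0006,0,0,0],[0,0,-0.0009,0,0,0],[0,0,-0.0012,0,0,0],[0,0,-0.0014,0,0,0],[0,0,-0.0016,0,0,0],[0,0,-0.0018,0,0,0],[0,0,-0.0018,0,0,0],[0,0,-0.0018,0,0,0],[0,0,-0.0018,0,0,0]]'
python3 jf.py
```

```text
time_s: 21.7
position: [0.4936, 0.1367, 0.0837]
tool_rot: [0.057, -0.057, 0.705, -0.705]
ft_force: [0.3, -0.6, -2.1]
opening: 0.247
t 21.70 jig pos mm x 17.48 y -36.78 z 83.67 | F x 0.16 y -0.59 z -2.06 open 0.247
```

```bash
python3 -m crank '[[0,0,-0.0003,0,0,0],[0,0,-0.0006,0,0,0],[0,0,-0.0009,0,0,0],[0,0,-0.0012,0,0,0],[0,0,-0.0014,0,0,0],[0,0,-0.0015,0,0,0],[0,0,-0.0015,0,0,0],[0,0,-0.0015,0,0,0],[0,0,-0.0015,0,0,0],[0,0,-0.0015,0,0,0]]'
python3 jf.py
```

```text
time_s: 22.7
position: [0.4933, 0.1382, 0.0837]
tool_rot: [0.057, -0.057, 0.705, -0.705]
ft_force: [0.0, -1.1, -1.6]
opening: 0.243
t 22.70 jig pos mm x 17.47 y -35.30 z 83.70 | F x -0.16 y -1.07 z -1.64 open 0.243
```

```bash
python3 -m crank '[[0,0,-0.0002,0,0,0],[0,0,-0.0004,0,0,0],[0,0,-0.0006,0,0,0],[0,0,-0.0008,0,0,0],[0,0,-0.001,0,0,0],[0,0,-0.0012,0,0,0],[0,0,-0.0012,0,0,0],[0,0,-0.0012,0,0,0],[0,0,-0.0012,0,0,0],[0,0,-0.0012,0,0,0]]'
python3 jf.py
```

```text
time_s: 23.7
position: [0.4932, 0.1394, 0.0837]
tool_rot: [0.057, -0.057, 0.705, -0.705]
ft_force: [-0.1, -0.4, -1.3]
opening: 0.241
t 23.70 jig pos mm x 17.48 y -34.07 z 83.67 | F x -0.13 y -0.42 z -1.34 open 0.241
```

```bash
python3 -m crank '[[0,0,-0.0002,0,0,0],[0,0,-0.0004,0,0,0],[0,0,-0.0006,0,0,0],[0,0,-0.0008,0,0,0],[0,0,-0.001,0,0,0],[0,0,-0.0012,0,0,0],[0,0,-0.0012,0,0,0],[0,0,-0.0012,0,0,0],[0,0,-0.0012,0,0,0],[0,0,-0.0012,0,0,0]]'
python3 jf.py
```

```text
time_s: 24.7
position: [0.493, 0.1406, 0.0837]
tool_rot: [0.057, -0.057, 0.705, -0.705]
ft_force: [-0.2, -0.2, -0.8]
opening: 0.245
t 24.70 jig pos mm x 17.48 y -32.89 z 83.69 | F x -0.25 y -0.12 z -0.85 open 0.245
```

```bash
python3 -m crank '[[0,0,-0.0002,0,0,0],[0,0,-0.0004,0,0,0],[0,0,-0.0006,0,0,0],[0,0,-0.0008,0,0,0],[0,0,-0.001,0,0,0],[0,0,-0.0012,0,0,0],[0,0,-0.0012,0,0,0],[0,0,-0.0012,0,0,0],[0,0,-0.0012,0,0,0],[0,0,-0.0012,0,0,0]]'
python3 jf.py;python3 - <<'E'
from h import *
t=cam("top");s=cam("side"); crop(t,140,160,140,120,5,"pics/t11.png"); crop(s,225,125,130,110,5,"pics/s11.png"); 
E
```

```text
time_s: 25.7
position: [0.4928, 0.1417, 0.0837]
tool_rot: [-0.057, 0.057, -0.705, 0.705]
ft_force: [-0.2, -1.1, -1.2]
opening: 0.244
t 25.70 jig pos mm x 17.48 y -31.74 z 83.69 | F x -0.36 y -1.09 z -1.16 open 0.244
```

View pics/t11.png

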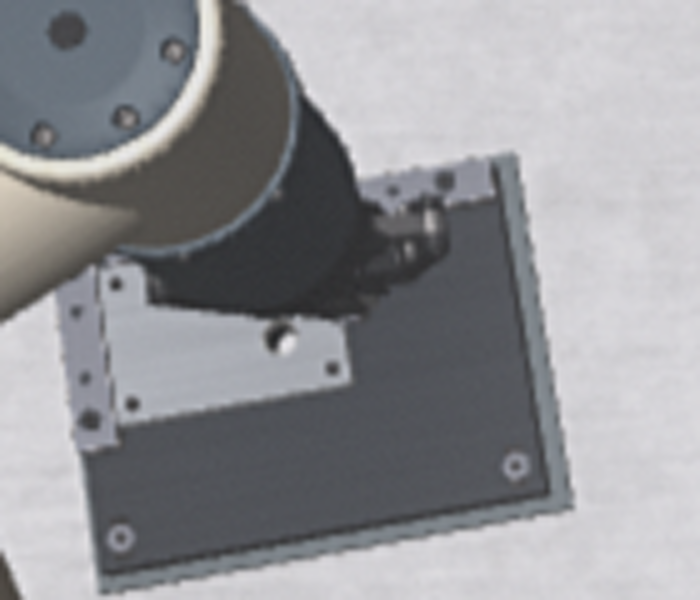

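View pics/s11.png

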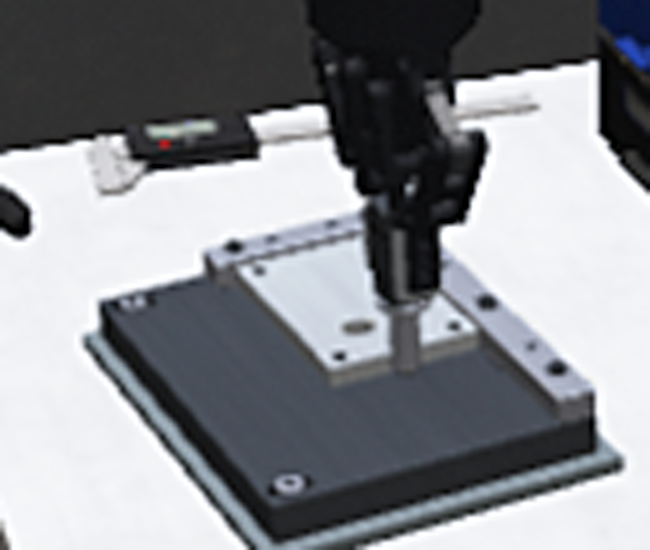

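```bash
python3 -m crank '[[0,0,-0.0002,0,0,0],[0,0,-0.0004,0,0,0],[0,0,-0.0006,0,0,0],[0,0,-0.0008,0,0,0],[0,0,-0.001,0,0,0],[0,0,-0.0012,0,0,0],[0,0,-0.0012,0,0,0],[0,0,-0.0012,0,0,0],[0,0,-0.0012,0,0,0],[0,0,-0.0012,0,0,0]]'
python3 jf.py
```

```text
time_s: 26.8
position: [0.4927, 0.1422, 0.0837]
tool_rot: [-0.057, 0.057, -0.704, 0.705]
ft_force: [1.8, -5.7, -1.0]
opening: 0.245
t 26.80 jig pos mm x 17.43 y -31.27 z 83.72 | F x 0.81 y -5.91 z -0.99 open 0.245
```

```bash
python3 -m crank '[[0,0,-0.0001,0,0,0],[0,0,-0.0002,0,0,0],[0,0,-0.0003,0,0,0],[0,0,-0.0003,0,0,0],[0,0,-0.0003,0,0,0],[0,0,-0.0003,0,0,0],[0,0,-0.0003,0,0,0],[0,0,-0.0003,0,0,0],[0,0,-0.0003,0,0,0],[0,0,-0.0003,0,0,0]]'
python3 jf.py; python3 where.py
```

```text
time_s: 27.8
position: [0.4926, 0.1422, 0.0837]
tool_rot: [-0.057, 0.058, -0.704, 0.705]
ft_force: [2.2, -6.7, -1.3]
opening: 0.247
t 27.80 jig pos mm x 17.40 y -31.19 z 83.72 | F x 1.11 y -6.96 z -1.27 open 0.247
t 27.80 pos [0.4926 0.1422 0.0837] F [ 2.22 -6.69 -1.27] open 0.247 q [ 0.59  0.29 -0.26  0.   -1.02  1.14]
zang -80.68 down [-1.0e-04 -1.9e-03 -1.0e+00]
```

```bash
python3 -m crank '[[0,0,-0.0001,0,0,0],[0,0,-0.0002,0,0,0],[0,0,-0.0003,0,0,0],[0,0,-0.0003,0,0,0],[0,0,-0.0003,0,0,0],[0,0,-0.0003,0,0,0],[0,0,-0.0003,0,0,0],[0,0,-0.0003,0,0,0],[0,0,-0.0003,0,0,0],[0,0,-0.0003,0,0,0]]'
python3 jf.py;python3 - <<'E'
from h import *
t=cam("top");s=cam("side"); crop(t,140,160,140,120,5,"pics/t12.png"); crop(s,225,125,130,110,5,"pics/s12.png"); 
E
```

```text
time_s: 28.8
position: [0.4926, 0.1423, 0.0837]
tool_rot: [-0.057, 0.058, -0.704, 0.706]
ft_force: [2.5, -6.8, -1.8]
opening: 0.244
t 28.80 jig pos mm x 17.39 y -31.12 z 83.71 | F x 1.37 y -7.15 z -1.85 open 0.244
```

View pics/t12.png

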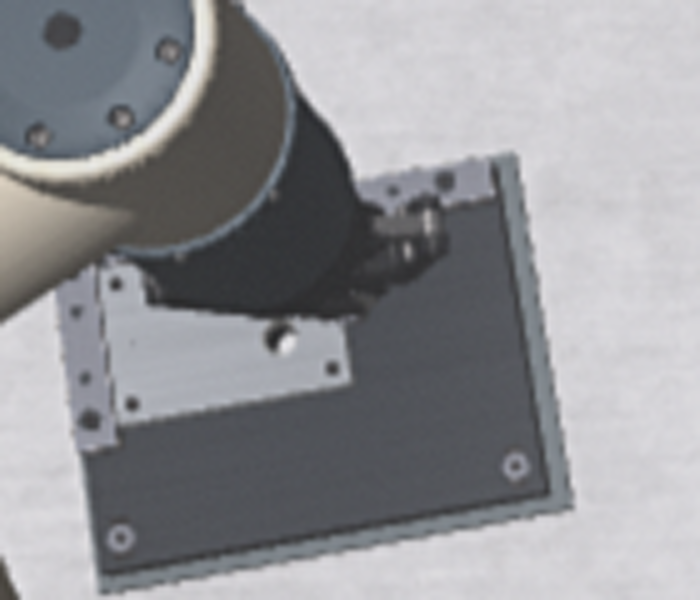

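```bash
python3 -m crank '[[-0.0001,0,-0.0001,0,0,0],[-0.0002,0,-0.0002,0,0,0],[-0.0003,0,-0.0003,0,0,0],[-0.0004,0,-0.0003,0,0,0],[-0.0004,0,-0.0003,0,0,0],[-0.0004,0,-0.0003,0,0,0],[-0.0004,0,-0.0003,0,0,0],[-0.0004,0,-0.0003,0,0,0],[-0.0004,0,-0.0003,0,0,0],[-0.0004,0,-0.0003,0,0,0]]'
python3 jf.py;python3 where.py; python3 - <<'E'
from h import *
from scipy.ndimage import map_coordinates
t=cam("top");s=cam("side")
a=np.radians(9.3);Rz=np.array([[np.cos(a),-np.sin(a)],[np.sin(a),np.cos(a)]])
for n,d,thr in(("top",t,135),("side",s,165)):
  g=d["pixels"].max(2).astype(float)
  for nm,ax,v,rng in(("-x edge",0,np.arange(-35,0,.25),range(-24,80,6)),("-y edge",1,np.arange(-45,-15,.25),range(-12,55,4))):
    pts=[]
    for k in rng:
        L=np.zeros((len(v),2)); L[:,ax]=v; L[:,1-ax]=k
        uv=proj(d,np.c_[[.4704,.1702]+(L/1e3)@Rz.T,np.full(len(v),.038)]); p=map_coordinates(g,[uv[:,1],uv[:,0]],order=1)
        up=np.where((p[:-1]<thr)&(p[1:]>=thr))[0]
        if len(up): i=up[0]; pts.append((k,round(v[i]+.25*(thr-p[i])/(p[i+1]-p[i]),1)))
    print(n,nm,[(k,float(q)) for k,q in pts])
E
```

```text
time_s: 29.9
position: [0.4927, 0.1424, 0.0837]
tool_rot: [-0.057, 0.058, -0.704, 0.706]
ft_force: [1.3, -8.3, -1.2]
opening: 0.244
t 29.90 jig pos mm x 17.56 y -31.03 z 83.71 | F x -0.08 y -8.41 z -1.23 open 0.244
t 29.90 pos [0.4927 0.1424 0.0837] F [ 1.28 -8.31 -1.23] open 0.244 q [ 0.59  0.29 -0.26  0.   -1.02  1.14]
zang -80.68 down [-6.0e-04 -2.7e-03 -1.0e+00]
top -x edge [(-24, -12.6), (-18, -15.4), (-12, -15.5), (-6, -15.5), (0, -15.1), (6, -15.3), (12, -15.4), (18, -15.1), (24, -15.2), (30, -15.1), (36, -15.2), (42, -15.2), (48, -15.3), (54, -15.3), (60, -15.4), (66, -15.4), (72, -15.7), (78, -15.4)]
top -y edge [(-12, -24.1), (-8, -24.1), (-4, -24.1), (0, -23.9), (4, -23.9), (8, -24.2), (12, -23.8)]
side -x edge [(-24, -18.6), (-18, -18.5), (-12, -17.9), (-6, -18.1), (0, -18.1), (6, -17.9), (12, -17.8), (18, -18.0), (24, -18.1), (30, -18.3), (36, -18.4), (42, -18.6), (48, -18.8), (54, -18.8), (60, -18.4), (66, -18.6), (72, -18.6), (78, -17.7)]
side -y edge [(-12, -27.1), (-8, -28.5), (-4, -28.5), (0, -28.6), (4, -28.5), (8, -28.4), (12, -25.0), (16, -17.6), (32, -29.1), (36, -28.9), (40, -29.2), (44, -28.5), (48, -27.8), (52, -29.2)]
```

Seated in the corner with 8.4 N held. In the top view the -x edge still reads -15.3 mm and the -y edge -24.0 mm throughout, so it is square. Holding briefly, then backing off and lifting.

```bash
python3 -m crank '[[0,0,0,0,0,0],[0,0,0,0,0,0],[0,0,0,0,0,0],[0,0,0,0,0,0],[0,0,0.001,0,0,0],[0,0,0.005,0,0,0],[0,0,0.01,0,0,0],[0,-0.01,0.011,0,0,0],[0,-0.025,0.011,0,0,0],[0,-0.028,0.011,0,0,0]]'
python3 jf.py;python3 -m crank '[[0,0,0,0,0,0],[0.002,0,-0.01,0,0,0],[0.004,0,-0.02,0,0,0],[0.006,0,-0.03,0,0,0],[0.007,0,-0.04,0,0,0],[0.007,0,-0.046,0,0,0],[0.007,0,-0.046,0,0,0],[0.007,0,-0.046,0,0,0],[0.007,0,-0.046,0,0,0],[0.007,0,-0.046,0,0,0]]'
python3 jf.py; python3 where.py
```

```text
time_s: 31.0
position: [0.496, 0.1337, 0.114]
tool_rot: [0.059, -0.056, 0.705, -0.704]
ft_force: [0.2, 0.6, -2.3]
opening: 0.244
t 31.00 jig pos mm x 19.34 y -40.14 z 114.00 | F x 0.30 y 0.53 z -2.34 open 0.244
time_s: 32.0
position: [0.4803, 0.177, 0.1117]
tool_rot: [-0.057, 0.057, -0.705, 0.705]
ft_force: [-0.2, -0.5, -2.0]
opening: 0.246
t 32.00 jig pos mm x 10.90 y 5.07 z 111.68 | F x -0.29 y -0.47 z -1.98 open 0.246
t 32.00 pos [0.4803 0.177  0.1117] F [-0.21 -0.52 -1.98] open 0.246 q [ 0.66  0.26 -0.22  0.   -1.09  1.07]
zang -80.72 down [-0.e+00 -1.e-04 -1.e+00]
```

```bash
python3 -m crank '[[0.0002,0.005,-0.0001,0,0,0],[0.0004,0.01,-0.0002,0,0,0],[0.0004,0.014,-0.0002,0,0,0],[0.0004,0.0165,-0.0002,0,0,0],[0.0004,0.018,-0.0002,0,0,0],[0.0004,0.0195,-0.0002,0,0,0],[0.0004,0.021,-0.0002,0,0,0],[0.0004,0.0215,-0.0002,0,0,0],[0.0004,0.0215,-0.0002,0,0,0],[0.0004,0.0215,-0.0002,0,0,0]]'
python3 jf.py; python3 - <<'E'
from h import *
t=cam("top");s=cam("side"); crop(t,140,160,140,120,5,"pics/t13.png"); crop(s,255,155,80,70,9,"pics/s13.png"); 
E
```

```text
time_s: 33.0
position: [0.4799, 0.1775, 0.0903]
tool_rot: [0.057, -0.057, 0.705, -0.705]
ft_force: [0.6, 0.1, -1.1]
opening: 0.247
t 33.00 jig pos mm x 10.55 y 5.63 z 90.31 | F x 0.65 y 0.04 z -1.09 open 0.247
```

View pics/s13.png

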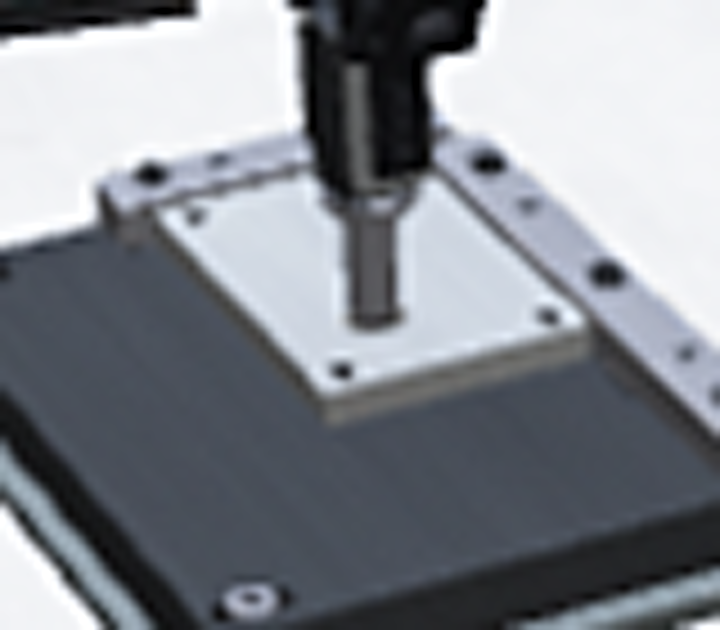

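The tip is 2 mm inside the hole's mouth (side crop (375,322)) without side force. Lowering gently.

```bash
python3 -m crank '[[0,0.0005,0.0002,0,0,0],[0,0.001,0.0003,0,0,0],[0,0.0015,0.0003,0,0,0],[0,0.002,0.0003,0,0,0],[0,0.0025,0.0003,0,0,0],[0,0.003,0.0003,0,0,0],[0,0.0035,0.0003,0,0,0],[0,0.004,0.0003,0,0,0],[0,0.0045,0.0003,0,0,0],[0,0.005,0.0003,0,0,0]]'
python3 jf.py
```

```text
time_s: 34.1
position: [0.4799, 0.1771, 0.0851]
tool_rot: [-0.057, 0.057, -0.705, 0.705]
ft_force: [-0.3, 0.1, -1.7]
opening: 0.245
t 34.10 jig pos mm x 10.46 y 5.28 z 85.14 | F x -0.25 y 0.16 z -1.68 open 0.245
```

```bash
python3 -m crank '[[0,0.0007,0,0,0,0],[0,0.0014,0,0,0,0],[0,0.0021,0,0,0,0],[0,0.0028,0,0,0,0],[0,0.0035,0,0,0,0],[0,0.0042,0,0,0,0],[0,0.005,0,0,0,0],[0,0.006,0,0,0,0],[0,0.007,0,0,0,0],[0,0.008,0,0,0,0]]'
python3 jf.py
```

```text
time_s: 35.1
position: [0.4799, 0.1771, 0.0771]
tool_rot: [0.057, -0.057, 0.705, -0.705]
ft_force: [-0.2, -0.9, -1.8]
opening: 0.245
t 35.10 jig pos mm x 10.47 y 5.30 z 77.09 | F x -0.36 y -0.83 z -1.82 open 0.245
```

```bash
python3 -m crank '[[0,0.001,0,0,0,0],[0,0.002,0,0,0,0],[0,0.003,0,0,0,0],[0,0.004,0,0,0,0],[0,0.005,0,0,0,0],[0,0.006,0,0,0,0],[0,0.007,0,0,0,0],[0,0.008,0,0,0,0],[0,0.009,0,0,0,0],[0,0.01,0,0,0,0]]'
python3 jf.py;  python3 -m crank '[[0,0.001,0,0,0,0],[0,0.002,0,0,0,0],[0,0.003,0,0,0,0],[0,0.004,0,0,0,0],[0,0.005,0,0,0,0],[0,0.006,0,0,0,0],[0,0.007,0,0,0,0],[0,0.0075,0,0,0,0],[0,0.008,0,0,0,0],[0,0.008,0,0,0,0]]'
python3 jf.py
```

```text
time_s: 36.1
position: [0.4799, 0.1771, 0.0671]
tool_rot: [-0.057, 0.057, -0.705, 0.705]
ft_force: [-0.3, 0.4, -1.6]
opening: 0.25
t 36.10 jig pos mm x 10.48 y 5.28 z 67.11 | F x -0.19 y 0.46 z -1.60 open 0.250
time_s: 37.1
position: [0.4799, 0.1771, 0.0591]
tool_rot: [0.057, -0.057, 0.705, -0.705]
ft_force: [0.2, -0.5, -1.2]
opening: 0.242
t 37.10 jig pos mm x 10.45 y 5.31 z 59.14 | F x 0.10 y -0.51 z -1.23 open 0.242
```

```bash
python3 -m crank '[[0,0.0004,0,0,0,0],[0,0.0008,0,0,0,0],[0,0.0012,0,0,0,0],[0,0.0016,0,0,0,0],[0,0.0019,0,0,0,0],[0,0.0021,0,0,0,0],[0,0.0023,0,0,0,0],[0,0.0025,0,0,0,0],[0,0.0025,0,0,0,0],[0,0.0025,0,0,0,0]]'
python3 jf.py;  python3 - <<'E'
from h import *
s=cam("side"); crop(s,255,155,80,70,9,"pics/s14.png"); 
E
```

```text
time_s: 38.1
position: [0.4799, 0.1771, 0.0567]
tool_rot: [-0.057, 0.057, -0.705, 0.705]
ft_force: [1.1, -0.4, -0.9]
opening: 0.245
t 38.10 jig pos mm x 10.47 y 5.30 z 56.68 | F x 0.97 y -0.61 z -0.91 open 0.245
```

View pics/s14.png

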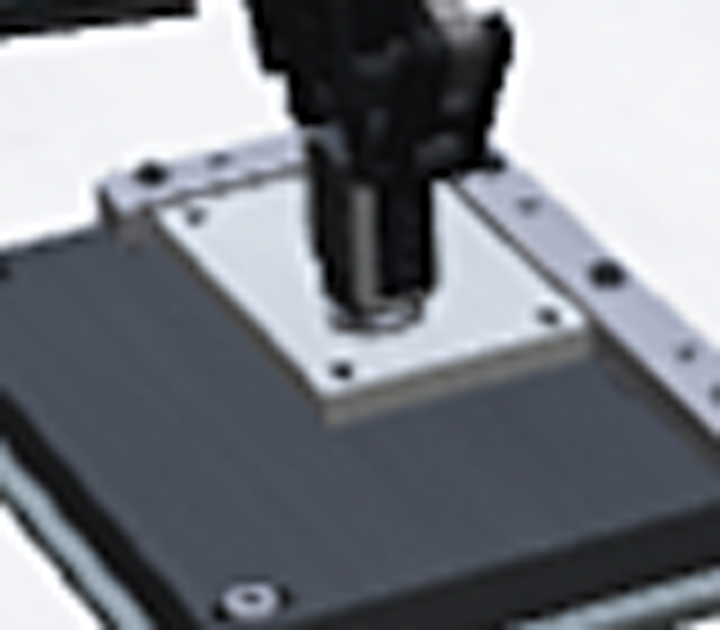

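Nearly down: the collar ring at side crop (375,312) stands just above the plate. Lowering in small steps until contact.

```bash
python3 -m crank '[[0,0.0001,0,0,0,0],[0,0.0002,0,0,0,0],[0,0.0003,0,0,0,0],[0,0.0004,0,0,0,0],[0,0.0005,0,0,0,0],[0,0.0006,0,0,0,0],[0,0.0007,0,0,0,0],[0,0.0008,0,0,0,0],[0,0.0008,0,0,0,0],[0,0.0008,0,0,0,0]]'
python3 jf.py
```

```text
time_s: 39.15
position: [0.48, 0.1771, 0.0562]
tool_rot: [0.058, -0.057, 0.705, -0.705]
ft_force: [-1.9, 0.2, 4.2]
opening: 0.248
t 39.15 jig pos mm x 10.58 y 5.29 z 56.15 | F x -1.85 y 0.53 z 4.25 open 0.248
```

Collar is on the plate (Fz rose about 5.5 N). Letting go.

```bash
python3 -m crank '[[0,0,0,0,0,0],[0,0,0,0,0,0],[0,0,0,0,0,0],[0,0,0,0,0,0],[0,0,0,0,0,0],[0,0,0,0,0,0],[0,0,0,0,0,0],[0,0,0,0,0,0],[0,0,0,0,0,0],[0,0,0,0,0,0]]' 0.04 20
python3 jf.py;  python3 - <<'E'
from h import *
s=cam("side"); crop(s,255,155,80,70,9,"pics/s15.png"); 
E
```

```text
time_s: 40.15
position: [0.4799, 0.1771, 0.0559]
tool_rot: [0.057, -0.057, 0.705, -0.705]
ft_force: [0.3, 0.5, 0.3]
opening: 0.465
t 40.15 jig pos mm x 10.46 y 5.29 z 55.90 | F x 0.40 y 0.43 z 0.34 open 0.465
```

View pics/s15.png

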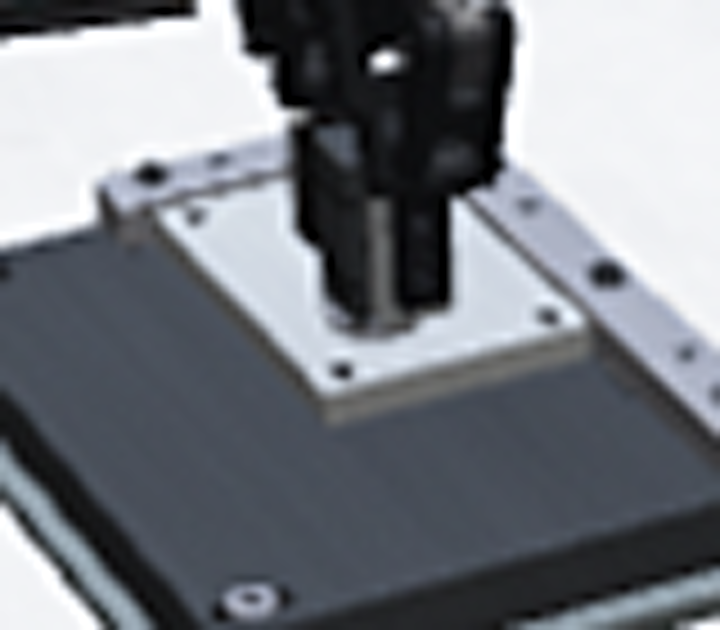

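Jaws are open at 40 mm with no force. Rising straight up, then drawing the arm aside to see.

```bash
python3 -m crank '[[0,-0.01,0,0,0,0],[0,-0.025,0,0,0,0],[0,-0.045,0,0,0,0],[0,-0.075,0,0,0,0],[0,-0.11,0,0,0,0],[0,-0.14,0,0,0,0],[0,-0.15,0.03,0,0,0],[0,-0.15,0.07,0,0,0],[0,-0.15,0.11,0,0,0],[0,-0.15,0.15,0,0,0]]'
python3 -m crank '[[0,0,0.04,0,0,0],[0,0,0.08,0,0,0],[0,0,0.1,0,0,0],[0,0,0.1,0,0,0],[0,0,0.1,0,0,0],[0,0,0.1,0,0,0],[0,0,0.1,0,0,0],[0,0,0.1,0,0,0],[0,0,0.1,0,0,0],[0,0,0.1,0,0,0]]'
python3 jf.py;  python3 - <<'E'
from h import *
s=cam("side");t=cam("top"); crop(s,235,150,110,90,7,"pics/s16.png"); crop(t,140,160,140,120,5,"pics/t16.png"); cv2.imwrite("pics/tfull.png",t["pixels"][:,:,::-1]);cv2.imwrite("pics/sfull.png",s["pixels"][:,:,::-1])
E
```

```text
time_s: 41.2
position: [0.5042, 0.0277, 0.207]
tool_rot: [0.058, -0.057, 0.705, -0.705]
ft_force: [0.8, 0.7, 0.9]
opening: 0.469
time_s: 42.2
position: [0.5203, -0.0693, 0.2059]
tool_rot: [0.058, -0.058, 0.705, -0.705]
ft_force: [-1.0, -0.1, -0.4]
opening: 0.472
t 42.20 jig pos mm x 10.53 y -244.40 z 205.89 | F x -1.04 y 0.05 z -0.39 open 0.472
```

View pics/s16.png

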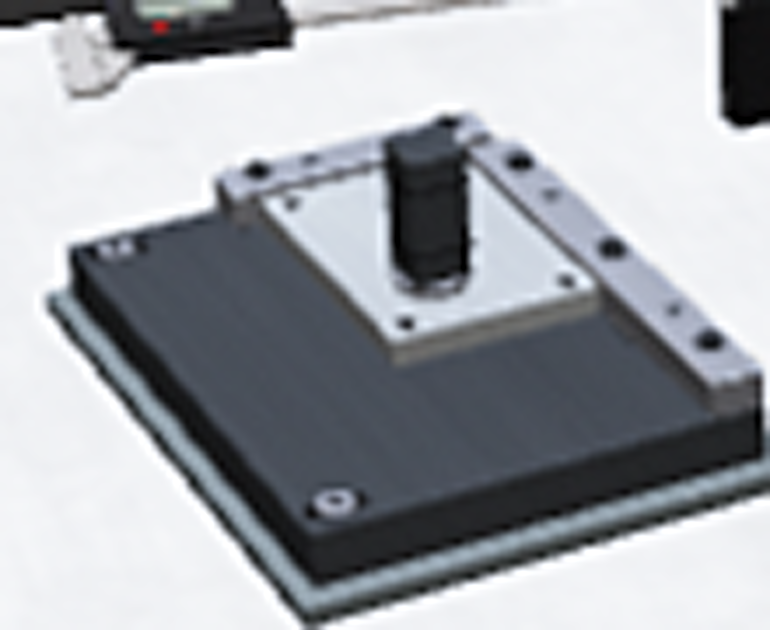

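View pics/t16.png

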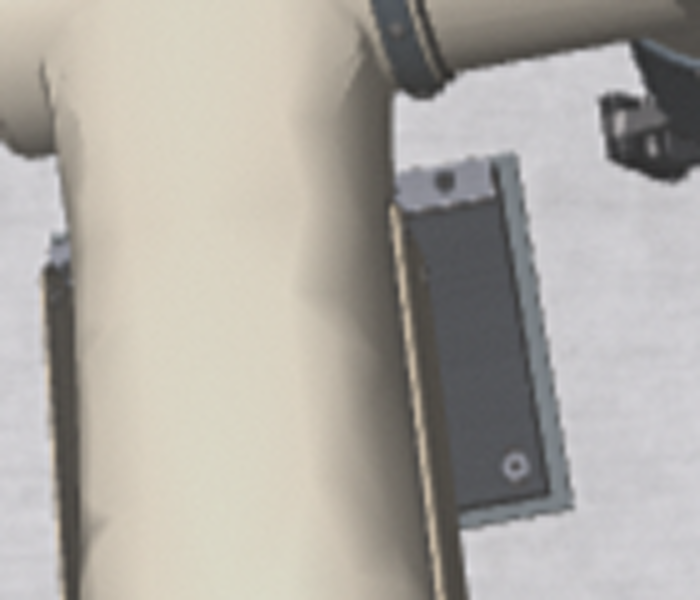

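View pics/sfull.png

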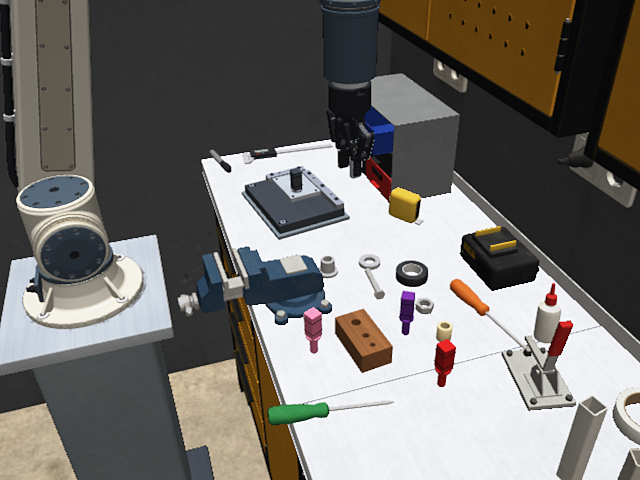

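The side view shows the pin upright with its collar flat on the plate, the plate in the corner, and bush (328,264), washer (370,261) and bolt (374,283) where they were. I'll re-measure the plate's edges once more, then hand in.

```bash
python3 - <<'E'
from h import *
from scipy.ndimage import map_coordinates
s=cam("side")
a=np.radians(9.3);Rz=np.array([[np.cos(a),-np.sin(a)],[np.sin(a),np.cos(a)]])
g=s["pixels"].max(2).astype(float);thr=165
for nm,ax,v,rng in(("-x",0,np.arange(-35,0,.25),range(-18,80,8)),("-y",1,np.arange(-45,-15,.25),range(-12,55,5))):
    o=[]
    for k in rng:
        L=np.zeros((len(v),2)); L[:,ax]=v; L[:,1-ax]=k
        uv=proj(s,np.c_[[.4704,.1702]+(L/1e3)@Rz.T,np.full(len(v),.038)]); p=map_coordinates(g,[uv[:,1],uv[:,0]],order=1)
        up=np.where((p[:-1]<thr)&(p[1:]>=thr))[0]
        if len(up): o.append(float(round(v[up[0]],1)))
    print(nm,o)
p0=cv2.imread("pics/side0.png");p1=s["pixels"][:,:,::-1]
d=cv2.absdiff(p0,p1).max(2); 
for n,(x,y,w,h) in dict(bush=(318,250,22,28),washer=(358,252,24,18),bolt=(362,266,26,34),pink=(303,305,22,50),purple=(398,288,20,48),red=(433,338,25,52)).items(): print(n,(d[y:y+h,x:x+w]>40).sum())
E
python3 -c "
from workcell import env
print(env.sign_off())"
```

```text
-x [-18.5, -18.0, -18.2, -18.0, -18.0, -18.2, -18.5, -18.8, -18.8, -19.0, -18.8, -18.8, -17.8]
-y [-27.2, -28.8, -28.5, -28.8, -28.5, -28.5, -28.8, -29.0, -28.8, -29.0, -29.2, -29.0, -28.0, -29.0]
bush 0
washer 0
bolt 6
pink 0
purple 0
red 0
the job is handed in; nothing more can be done
None
```

The job is done and handed in at about 42 s of the 67 s allowed. The pin now stands in the plate's hole and the bore below, with the plate home in the corner.

- **First push:** I drew the dark pin from its stand and slid the plate against the fence with the side of the shank. The held push was about 8.5 N.
- **Second push:** I then slid it along the fence against the end stop, again from the shank. The held push was about 8.4 N. That is the highest push I read at the end of any step; force is only reported then, so a brief higher peak would not have shown.
- **Insertion:** I worked out the hole's position from the two contact points I felt. The pin went in with about 1 N or less of side force, and about 5.5 N on the plate when the collar touched down. I then let go and moved clear.

**Last checks**
- After release, the side view shows the pin upright with its collar flat on the plate.
- The plate's edges there read the same as when it was seated, within about 0.5 mm, and parallel to the fixture.
- The bush, washer and the three coloured look-alikes show no change in that view. The bolt differs by 6 pixels, which I take as image noise.
- The top camera could not confirm the final state because the arm blocked it.
- The two cameras disagree by 3 to 4.5 mm in absolute position, so I relied on the felt contacts for where things are.

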